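# Fit the return spring of the carving stand's swing arm

### The job

Fit the return spring to the tilted carving stand: put the hook at one end of the spring down through the hole in the swing arm, stretch the spring up the board and drop its eye over the headed post, down onto the post's shoulder, so that the spring pulls the arm all the way up to its stop. Let go of it there, and leave the gouges, mallet, honing stone and jar where they are.

Things in the scene. Friction and masses are not known exactly. Their poses are not given: they have to be found in the camera images.
- spring: Tension spring, 128 mm long at rest, about 95 g. Origin: centre of its aluminium end plug, a block 36 long (x) x 14 wide (y) x 16 mm high (z), to be gripped across y. From the plug the eye lies along +x, coil and hook along -x. It stretches only along its own x and does not bend: about 1.4 N plus 180 N per metre, at most 100 mm. At the start it lies level in the cradle, hook leg down.
- eye (a point): Centre of the spring's eye, 30 mm from the plug centre along the spring's +x. The eye is a ring of 4 mm wire, inside 20 mm, outside 28 mm across; same axes as spring.
- hook_tip (a point): Lower end of the spring's hook. From the plug along -x: coil 15 mm across, 48 mm long at rest; a 16 mm straight wire stem on the spring's axis; then the hook, a 4.4 mm wire leg going down (-z) 28 mm from its bend 82 mm from the plug centre and leaning back towards the coil, so the tip is at 78 mm (at rest). It moves along -x as the spring stretches.
- cradle: Dark wooden block 42 (x) x 50 (y) x 50 mm high, two 6 mm lips along x on top and a 100 mm wide, 12 mm thick foot; fixed. Origin: centre of its underside. The spring lies between the lips along the cradle's x, its axis 57.5 mm above the table and its plug centre 43 mm from the block's centre along +x, so that the plug overhangs, free on both sides and below.
- board: Plywood board of the carving stand, 300 x 300 x 20 mm, fixed, tilted 30 degrees: its high edge is on the robot's side, its face looks up and away from the robot. Origin: middle of its top face; x runs up the slope, z square out of the board, y completes the frame (to the left when looking up the slope). A carved round blank (88 mm across, 20 mm high) is fixed at board (70, 93) mm.
- post_seat (a point): On the axis of the steel post that stands square on the board at board (88, 4) mm, at 38 mm above the board: the height of the eye's centre when it rests on the shoulder. The post has a shoulder 20 mm across up to 36 mm above the board, a shank 8 mm across to 43 mm, and a head 11 mm across from 43 to 47 mm. Axes as the board's.
- swing_hole (a point): Centre of the round through hole, 17 mm across, at the free end of the dark steel swing arm, on the arm's top face 36 mm above the board; the plate round it is 6 mm thick, 32 mm (up the slope) x 40 mm. Space under it is free down to the board. z square to the board; it turns with the arm.
- swing_arm (a joint): Angle (rad) of the swing arm about its pin at board (-110, 90) mm, axis square to the board. At 0 the arm points along the board's -y, its hole at board (-110, 0) mm, 90 mm from the pin; growing values swing the hole up the slope. Range 0 to 0.30; 0.30 is the upper stop, with the hole at board (-83, 4) mm. Light friction holds it where it is left.
- gouge_wide: Carving gouge, 245 mm long, round wooden handle 29 mm thick, 26 mm blade; lying on the table. Origin under its ferrule.
- gouge_narrow: Carving gouge, 245 mm long, wooden handle 29 mm thick, 10 mm blade; lying on the table. Origin under its ferrule.
- gouge_right: Carving gouge, 245 mm long, wooden handle 29 mm thick, 16 mm blade; lying on the table at the right of the stand. Origin under its ferrule.
- mallet: Round carver's mallet of dark wood, 88 mm across, 242 mm high, standing on its head. Origin: centre of its underside.
- honing_stone: Grey honing stone 150 x 55 x 25 mm lying flat. Origin: centre of its underside.
- oil_jar: Amber jar 56 mm across, 75 mm high. Origin: centre of its underside.

How it is judged:
On the way:
1. the spring's hook leg is down through the arm's hole (z of hook_tip in the frame of swing_hole between -0.04 and -0.012 m and x of hook_tip in the frame of swing_hole between -0.014 and 0.016 m and y of hook_tip in the frame of swing_hole between -0.012 and 0.012 m), for 0.2 s.
At the end, for the whole second after the job is handed in: Hook leg through the arm's hole (tip 12 mm or more below the arm's top face, within about 14 mm of the hole), eye round the post under its head (centre within 9 mm of the axis, 5 mm of seat height), arm pulled up past 0.26 rad, spring at rest (all of step 1 and x of eye in the frame of post_seat between -0.009 and 0.009 m and y of eye in the frame of post_seat between -0.009 and 0.009 m and z of eye in the frame of post_seat between -0.005 and 0.005 m and value of joint swing_arm above 0.26 rad and linear speed of spring below 0.02 m/s); the robot touches nothing.
It fails at once if a gouge, the mallet, the honing stone or the jar is pushed more than 40 mm from its place (distance of any of gouge_wide, gouge_narrow, gouge_right, mallet, honing_stone, oil_jar from where it was at the start of the episode above 0.04 m).
It also fails if it takes over 45 s, if anything falls off the work surface, if the arm or the gripper's body presses on something with over 40 N, if the wrist force passes 120 N, or if a joint passes its speed limit or range.

### The arm

A 7-joint arm with a two-finger parallel gripper is mounted at the origin on the work surface. World frame = base frame: x ahead of the robot, y to its left, z up, the work surface at z = 0. Lengths are in m, angles in rad, forces in N, time in s.
With the tool pointing down it reaches from about 0.425 to 1.025 m from the base axis. Payload 9.4 kg.
Tool frame: the origin (TCP) lies at the very end of the fingers, on their centre line; the grasp point (between the pads) lies 19 mm behind it; y points along the fingers, x is the direction in which the jaws open and shut, and the axes are right-handed (so a half turn about y gives the same grasp; the last joint's range is limited). The gripper opens to 85 mm and grips with 20 to 120 N. Pads are 22 mm wide; open, the fingers measure 114 mm over their backs; the gripper's body (76 mm by 85 mm) begins 54 mm behind the grasp point. The pads swing forward as they close: fully open they stand 13 mm farther back than shut.
Start: joints at [-1.367, 0.599, -0.003, 1.599, 0.002, 0.943, -0.08], TCP at [0.201, 0.697, 0.231] pointing down, gripper open.
Joint ranges: [-2.57, 2.57], [-0.35, 1.97], [-1.29, 1.29], [0.11, 2.56], [-1.05, 4.19], [0.11, 1.86], [-2.63, 2.63]. Speed limits (rad/s): [2.22, 2.22, 3.01, 3.01, 3.14, 3.14, 3.14].

### API

Orientations are given as a unit quaternion [x, y, z, w].
In Python, from workcell import get_obs, camera, get_calibration, hand_in, find_in, regions_of, mark_of gives the robot as it stands.
- The arm moves only by the tool step_arm, never from a script. Its arguments are lists of equal length, an entry for each row: "dp": the shift along the tool's x, y, z in cm, a list of three; "roll": the turn about the tool's y in degrees. In form: {"dp": [[tx, ty, tz], ...], "roll": [roll, ...]}. A call has 1 to 20 rows; each row is the pose to reach, as a shift and turn from the pose measured when the call began, along the tool's axes at that moment; what a row does not reach only later rows make up. A row lasts 1/10 s, in which the tool goes at most 50 mm and 8.59 degrees, less where a joint would pass 70% of its speed; a pose out of reach is approached as far as the arm can. A call with a gripper value outside its range is refused whole. "grip" is the opening, from 0 (shut) to 1 (fully open), set as the call begins (left out, the last holds). The fingers move at their own pace and stop on an object; "grip_force" is the grip in N (left out, the last holds). Time passes only in rows, so rows that repeat a pose let the fingers close. It gives the time, the measured TCP pose, the force and the opening at its end, in the units of the state.
- get_obs(): the state, without advancing time (a new reading comes with each control period).
- camera(name): name is "scene" or "top" or "wrist"; returns (picture, depth): 384x512x3 uint8, red, green, blue; 384x512 float32, m along the optical axis (not along the pixel's ray), 0 where there is no reading.
- get_calibration(name): a dict with "fov_y" (degrees; the focal length in pixels is half the picture's height over the tangent of half this angle, whatever the lens; pixels are square), "cx", "cy" (the principal point, pixels), "R" (3x3) and "t" (3): a world point X has camera coordinates R X + t. Camera axes: x right, y down, z forward; pixel columns grow to the right and rows downward; lengths in m; the calibration is good to about 2 mm. A picture is of the moment at which its call begins: read the wrist's pose just before it. get_calibration takes no time and is no camera call; for the wrist camera it gives the pose at the moment of the call.
- hand_in(): hands the job in, once; it reports no verdict.
Trained networks look in the newest picture that a camera, given by its name, has taken for a name from the list of things; names that differ only in an ending like _2 or _b are one class to them, and where a whole thing is asked for, a point or a joint stands for the part that bears it (a point fixed in the world has none). Each returns a list of dicts, best first, with "conf" (0 to 1); they miss things now and then, are a little off and sometimes report something else, mostly with a low value. They report only what shows in the picture. A call takes as long as a camera call.
- find_in(camera, query): "at" ([x, y, z] in m, in world coordinates, good to about 4 mm: the middle of the surface that is visible of it).
- regions_of(camera, query): "mask" (384x512 bool, what is visible of it).
- mark_of(camera, query): "at" ([x, y, z] in m, in world coordinates, good to about 4 mm: a listed point, or the origin of a listed thing).
The state is a dict: "time": time; "joint_positions": joint angles; "qd": joint speeds; "tau": joint torques, N m; "position": TCP position; "orientation": TCP orientation; "wrist_force": force on the tool from outside, world axes, zero at the start; "wrist_torque": the same for the moment, N m; "finger_gap": finger opening in m.
Only numpy, scipy, OpenCV 4.12 (cv2) and the standard library are available. Lean on these libraries where they do the work, as an engineer would, in place of code of your own. Each camera call takes 0.05 s, during which the arm holds its last target.

## Working session

There is one attempt and no reset: what is moved stays moved. The work goes in short steps, Python scripts to look and compute and a tool call to move; the robot and the scene stay as the last step left them, time stands still between calls to the robot, and variables do not carry over. Pictures are saved under pics/ and viewed, and the job is handed in when it is done.

Besides the shell and the picture viewer there is one more tool, called after "Emit:" as name([rows], argument=value, ...), one row to a line, values as JSON. step_arm: Moves the arm, as the interface text tells. Its arguments: {"type":"object","properties":{"dp":{"type":"array"},"roll":{"type":"array"},"grip":{"type":"number"},"grip_force":{"type":"number"}},"required":["dp","roll"]}

```bash
mkdir -p pics; ls; cat > h.py <<'E'
from workcell import *
import numpy as np, cv2
from scipy.spatial.transform import Rotation as Rn
def snap(name,fn):
    p,d=camera(name); c=get_calibration(name); cv2.imwrite('pics/'+fn+'.png',p[:,:,::-1]); np.savez('pics/'+fn+'.npz',p=p,d=d,R=c['R'],t=c['t'],f=192/np.tan(np.radians(c['fov_y']/2)),cx=c['cx'],cy=c['cy']); return p,d,c
def cloud(fn):
    z=np.load('pics/'+fn+'.npz'); d=z['d']; v,u=np.mgrid[0:384,0:512]
    X=np.stack([(u-z['cx'])/z['f']*d,(v-z['cy'])/z['f']*d,d],-1)
    return (X-z['t'])@z['R'], d>0, z
def proj(fn,P):
    z=np.load('pics/'+fn+'.npz'); c=np.asarray(P)@z['R'].T+z['t']; return c[...,:2]/c[...,2:]*z['f']+[z['cx'],z['cy']]
E
python3 - <<'E'
from h import *
o=get_obs(); print({k:np.round(v,4) for k,v in o.items()})
for n in ['scene','top']:
    snap(n,n+'0')
    for q in ['spring','eye','hook_tip','cradle','board','post_seat','swing_hole','oil_jar','mallet','honing_stone','gouge_wide','gouge_narrow','gouge_right']:
        try: print(n,q,[(np.round(r['at'],3),round(r['conf'],2)) for r in mark_of(n,q)[:2]])
        except Exception as e: print(q,e)
print(get_obs()['time'])
E
```

```text
pics
{'time': np.float64(0.0), 'joint_positions': array([-1.3667,  0.6001, -0.0025,  1.6001,  0.0018,  0.9429, -0.0798]), 'qd': array([-0.0004, -0.0005,  0.0004,  0.0016,  0.0001,  0.0017,  0.0006]), 'tau': array([ 3.00000e-04, -7.76431e+01,  1.56440e+00, -2.58023e+01,
        1.23000e-02,  8.50000e-03, -0.00000e+00]), 'position': array([0.2008, 0.6961, 0.2304]), 'orientation': array([ 0.5654,  0.4247, -0.4255, -0.5647]), 'wrist_force': array([-0.0791, -0.5678, -0.713 ]), 'wrist_torque': array([-0.0028,  0.0212,  0.0241]), 'finger_gap': np.float64(0.0852)}
scene spring [(array([0.518, 0.254, 0.057]), 0.62), (array([0.68 , 0.238, 0.001]), 0.5)]
scene eye [(array([0.488, 0.246, 0.053]), 0.65)]
scene hook_tip [(array([ 0.476, -0.15 ,  0.19 ]), 0.57)]
scene cradle [(array([ 0.561,  0.267, -0.   ]), 0.5), (array([0.593, 0.277, 0.031]), 0.38)]
scene board [(array([ 0.536, -0.142,  0.121]), 0.7)]
scene post_seat [(array([0.561, 0.266, 0.002]), 0.72), (array([ 0.479, -0.154,  0.192]), 0.71)]
scene swing_hole [(array([ 0.644, -0.139,  0.099]), 0.8)]
scene oil_jar [(array([ 0.603, -0.396,  0.0
[... 383 characters left out ...]
]), 0.67)]
top eye [(array([0.493, 0.245, 0.061]), 0.43)]
top hook_tip [(array([0.591, 0.279, 0.031]), 0.45)]
top cradle [(array([0.559, 0.272, 0.003]), 0.68)]
top board [(array([ 0.541, -0.14 ,  0.117]), 0.84), (array([0.56 , 0.271, 0.002]), 0.7)]
top post_seat [(array([ 0.482, -0.151,  0.194]), 0.69)]
top swing_hole [(array([ 0.648, -0.139,  0.098]), 0.8)]
top oil_jar []
top mallet [(array([0.666, 0.358, 0.001]), 0.78), (array([ 0.541, -0.143,  0.118]), 0.7)]
top honing_stone [(array([ 0.679,  0.244, -0.002]), 0.9)]
top gouge_wide [(array([ 0.469,  0.164, -0.005]), 0.69)]
top gouge_narrow [(array([ 0.802,  0.089, -0.002]), 0.84)]
top gouge_right [(array([ 0.415, -0.458,  0.004]), 0.9)]
1.4
```

View images.

View pics/scene0.png

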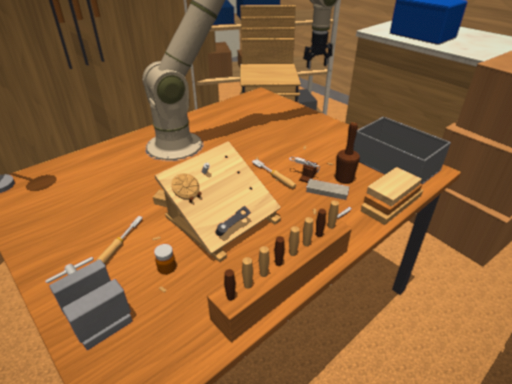

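View pics/top0.png

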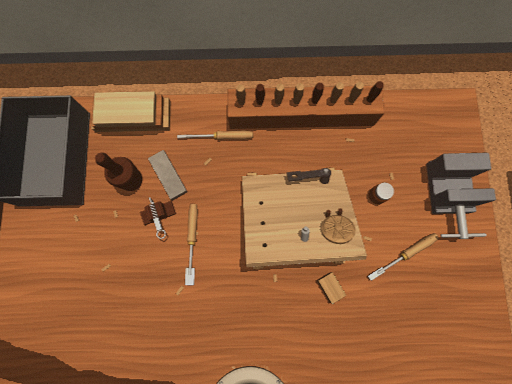

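```bash
python3 - <<'E'
from h import *
o=get_obs(); print(np.round(Rn.from_quat(o['orientation']).as_matrix(),3))
X,ok,z=cloud('top0')
# board plane RANSAC
p=X.reshape(-1,3); c=np.array([0.54,-.14,.12])
m=(np.abs(p[:,0]-c[0])<.11)&(np.abs(p[:,1]-c[1])<.13)&ok.ravel()
q=p[m]; n=np.array([.5,0,.866]); d=n@c
for i in range(15):
    r=q@n-d; s=q[np.abs(r)<(.02 if i<3 else .004)]; cc=s.mean(0); n=np.linalg.svd(s-cc)[2][2]; n*=np.sign(n[2]); d=n@cc
print('n',n,'d',d,'tilt',np.degrees(np.arccos(n[2])),'yaw',np.degrees(np.arctan2(n[1],n[0])),len(s))
def crop(fn,u0,v0,w,h,k):
    im=cv2.imread('pics/'+fn+'.png')[v0:v0+h,u0:u0+w]; cv2.imwrite('pics/%s_c%d.png'%(fn,u0),cv2.resize(im,None,fx=k,fy=k,interpolation=cv2.INTER_CUBIC))
crop('top0',230,150,150,130,5); crop('top0',130,180,60,80,7)
crop('scene0',140,130,180,130,4)
# heights around the cradle
for v in range(196,244,3): print(v,' '.join('%4d'%(1000*X[v,u,2]) for u in range(140,178,2)))
print(X[236,160],X[200,155])
E
```

```text
[[ 0.277  0.    -0.961]
 [ 0.961 -0.     0.277]
 [ 0.    -1.    -0.   ]]
n [0.50063217 0.02167999 0.86538859] d 0.3679734536914975 tilt 30.072893702916332 yaw 2.479657575596652 6017
196    3    0    0   -1   -1    1    0    0    3    2    0   -1    1    0   24   27   21   27   17
199    4    1   -2    0    2   57   -2   -2    1    0    0   -3   -2    0    3   20   11    3   -1
202    4    0    0    3    1   57   60    2   56   55   48   -1   -1   12   11   11   -2    0    0
205    1    0   -3   -2   -3   64   59   48   53   54   50   33   13   10   14   15   11    1   -2
208    0    2   49   54   56   49   67   62   50   58   47   47   18   10    9    9   11    1    1
211    0   11   11   51   59   46   63   62   50   54   56   48   29   11   11   10   11    9    0
214    9   10   11   51   58   51   51   64   61   47   52   52   45   17   13   12    9   -2    0
217    0   10   14   10   52   54   52   50   60   40   30   20 1134    1    2    1   -1    1    4
220   -2   11   12   14   15   39   27   62   65   66    2    1    1    0    1    0    0    1   -1
223    0    3   13   13    5    0   -2   66   66   65   53   -1    1   -1   -1    3   -3    0    0
226    2    0    0   -3   -3    0    0    0   67   64   66   -1   -2    0    0    2    2   -1    0
229   -3    3    2   -1   -1    1    4    1   70   65   63    0    1   -1    0    1    1    1    3
232   -3   -7   -1   -4    0   -1    0    1   54   -1   -1   -3   59   -2    1    0   -3    0    2
235   -1   -1    3    2    3    2    0    0   63    5    2    2   59    0    1    0   -1    0    1
238   -1   -2    1    0    2 1134    2   -1    2   -3   61   56    0    2    1    0    1    6    1
241   -2    1   -1   -2    0    0    0   -4   -1    1    1   -1    0   -1    0    0    0   -1    1
[0.4884274  0.26102052 0.00070389] [ 0.59981445  0.28066666 -0.00384797]
```

View pics/top0_c230.png

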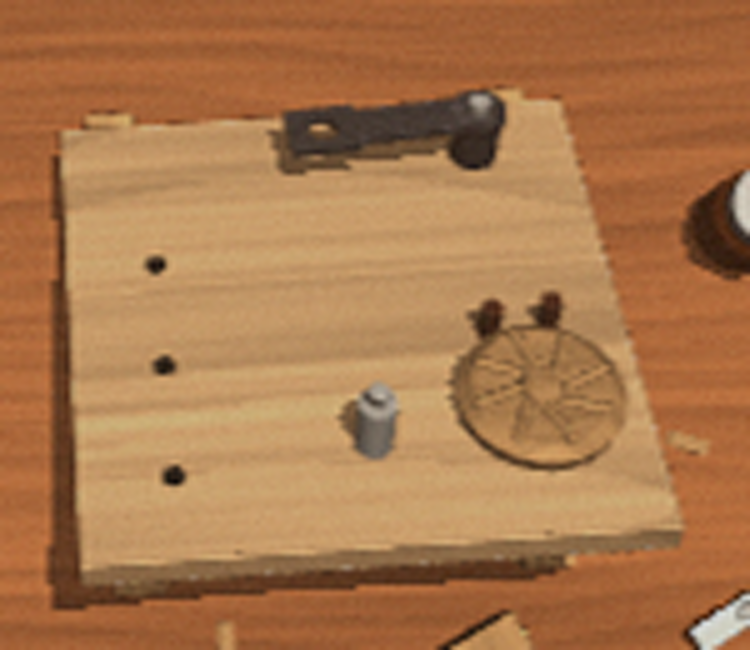

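View pics/top0_c130.png

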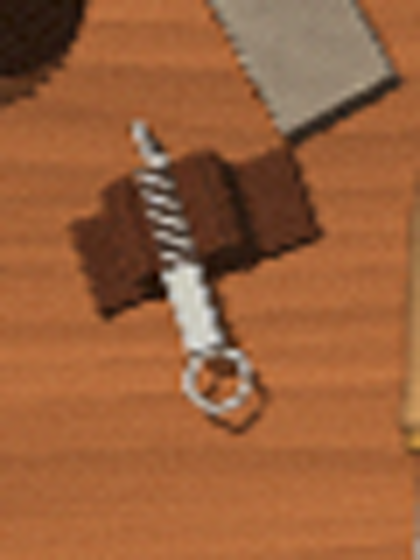

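View pics/scene0_c140.png

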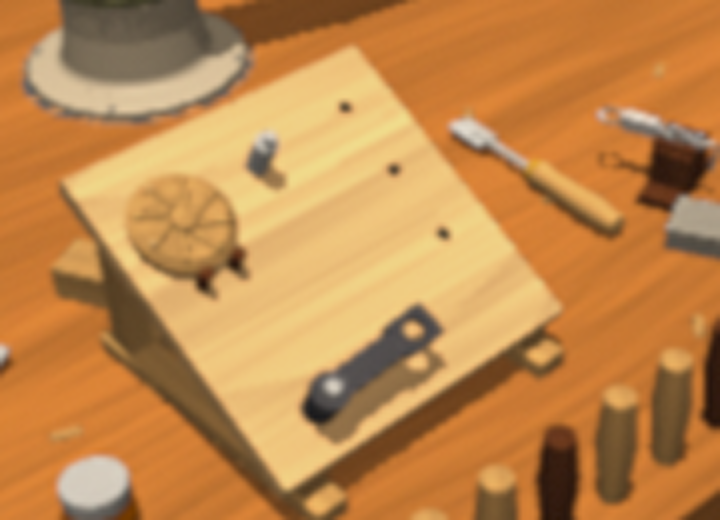

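```bash
cat >> h.py <<'E'
def ray_z(fn,u,v,zz):
    z=np.load('pics/'+fn+'.npz'); R,t=z['R'],z['t']; C=-R.T@t; d=R.T@np.array([(u-z['cx'])/z['f'],(v-z['cy'])/z['f'],1]); return C+d*(zz-C[2])/d[2]
def ray_pl(fn,u,v,n,dd):
    z=np.load('pics/'+fn+'.npz'); R,t=z['R'],z['t']; C=-R.T@t; d=R.T@np.array([(u-z['cx'])/z['f'],(v-z['cy'])/z['f'],1]); return C+d*(dd-n@C)/(n@d)
E
python3 - <<'E'
from h import *
e=ray_z('top0',130+218/7-.5,180+380/7-.5,.0575); b=ray_z('top0',130+140/7-.5,180+128/7-.5,.0575); s=ray_z('scene0',140+612/4,130+115/4,.0575)
print('eye',e,'bend',b,'len',np.linalg.norm(e-b),'scene eye',s)
x=(e-b)/np.linalg.norm(e-b); print('yaw',np.degrees(np.arctan2(x[1],x[0])),'plug',e-.03*x,b+.082*x)
for fn in ['top0','scene0']:
  X,ok,z=cloud(fn); p=X[ok]
  m=(p[:,2]>.055)&(p[:,2]<.075)&(np.hypot(p[:,0]-.54,p[:,1]-.263)<.09); q=p[m]
  a=q[np.abs((q-e)[:,:2]@np.array([-x[1],x[0]]))<.016]
  c=a[:,:2].mean(0); w=np.linalg.svd(a[:,:2]-c)[2][0]; print(fn,len(a),c,np.degrees(np.arctan2(w[1],w[0])))
# board frame
n=np.array([.50063,.02168,.86539]); d=.36797
n/=np.linalg.norm(n)
for yaw in [2.5,3.5]:
  y=np.array([np.sin(np.radians(yaw)),-np.cos(np.radians(yaw)),0]); y-=n*(n@y); y/=np.linalg.norm(y); xx=np.cross(y,n)
# corners top face in top0 crop (u,v)/5
def c(u,v,dd): return ray_pl('top0',230+u/5-.5,150+v/5-.5,n,dd)
A,B,C,D=[c(u,v,d) for u,v in [(62,130),(560,100),(682,532),(82,572)]]
print('corners',A,B,C,D); print('sides',[np.linalg.norm(q) for q in (A-B,B-C,C-D,D-A)],'centre',(A+B+C+D)/4)
for q in (A-B,D-C,D-A,C-B): print(np.degrees(np.arctan2(q[1],q[0])))
print('hole',c(321,128,d+.036),'post head',c(378,389,d+.047),'pin',c(482,103,d+.045), 'blank',c(542,392,d+.02), 'pegs',c(490,302,d+.02),c(548,297,d+.02))
E
```

```text
eye [0.4897441  0.24500916 0.0575    ] bend [0.59538807 0.28045915 0.0575    ] len 0.11143315966256939 scene eye [0.49335606 0.24495615 0.0575    ]
yaw -161.45025767463375 plug [0.51818554 0.254553   0.0575    ] [0.51764815 0.25437267 0.0575    ]
top0 199 [0.53347062 0.25933895] -161.23511190508535
scene0 90 [0.53784158 0.25834095] 16.96352364135005
corners [0.65977208 0.01020249 0.04327201] [ 0.67131867 -0.2877755   0.04405731] [ 0.41180028 -0.29683755  0.19441629] [ 0.3985903  -0.00118593  0.19465154]
sides [np.float64(0.29820265661017237), np.float64(0.30006622340371275), np.float64(0.2959466778666775), np.float64(0.3020949853424659)] centre [ 0.53537033 -0.14389912  0.11909929]
92.21909085315383
92.55832541778727
-177.5032884277439
-178.0001181239499
hole [ 0.64414518 -0.13848531  0.09763692] post head [ 0.48456157 -0.14961248  0.20294618] pin [ 0.65505695 -0.22924708  0.10399816] blank [ 0.48417973 -0.23699749  0.17415646] pegs [ 0.53559027 -0.21917393  0.14396883] [ 0.53766491 -0.25021846  0.14354639]
```

Emit:
step_arm([
  [-6, 0, -8],
  [-12, 0, -16],
  [-18, 0, -23],
  [-24, 2, -31],
  [-30, 4, -38],
  [-33.7, 6, -42.7],
  [-33.7, 6, -42.7],
  [-33.7, 6, -42.7],
  [-33.7, 6, -42.7],
  [-33.7, 6, -42.7],
  [-33.7, 6, -42.7],
  [-33.7, 6, -42.7],
  [-33.7, 6, -42.7],
  [-33.7, 6, -42.7],
], roll=[-5, -10, -15, -20, -27, -34.7, -34.7, -34.7, -34.7, -34.7, -34.7, -34.7, -34.7, -34.7], grip=0.7, grip_force=25)

```text
time: 2.8
position: [0.5173, 0.2557, 0.1715]
orientation: [0.412, 0.575, -0.574, -0.412]
wrist_force: [-0.4, 0.1, 0.8]
finger_gap: 0.0599
```

```bash
python3 - <<'E'
from h import *
o=get_obs(); print(o['time'],o['position'],np.round(Rn.from_quat(o['orientation']).as_matrix(),3),o['joint_positions'],o['wrist_force'])
snap('wrist','w1'); 
for q in ['spring','eye']: print(q,[(np.round(r['at'],3),round(r['conf'],2)) for r in mark_of('wrist',q)[:2]])
snap('top','t1')
E
```

```text
2.8 [0.51727903 0.25572285 0.17151742] [[-0.32  -0.    -0.947]
 [ 0.947  0.001 -0.32 ]
 [ 0.001 -1.    -0.   ]] [-0.43991334  0.50224722 -0.16710729  1.99295293  0.13046783  0.65595596
  1.20661572] [-0.40954642  0.07371826  0.81154636]
spring [(array([0.515, 0.25 , 0.055]), 0.95)]
eye [(array([0.49 , 0.244, 0.06 ]), 0.7)]
```

View pics/w1.png

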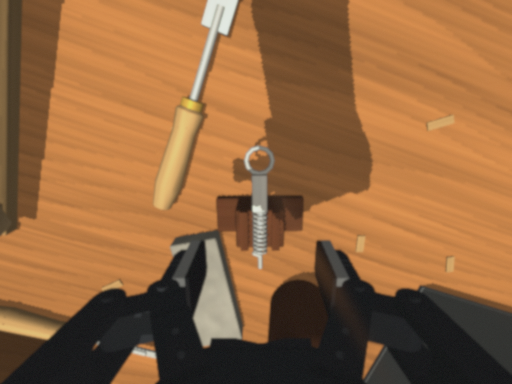

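```bash
python3 - <<'E'
from h import *
e=ray_z('w1',259,160,.0575); b=ray_z('w1',260.7,257,.0575)
x=(e-b)/np.linalg.norm(e-b); print(e,b,np.linalg.norm(e-b),np.degrees(np.arctan2(x[1],x[0])),'plug',e-.03*x)
X,ok,z=cloud('w1'); p=X[ok]
m=(p[:,2]>.0615)&(p[:,2]<.075)&(np.hypot(p[:,0]-.518,p[:,1]-.2545)<.03); q=p[m]; c=q.mean(0); w=np.linalg.svd(q[:,:2]-c[:2])[2][0]; print(len(q),c,np.degrees(np.arctan2(w[1],w[0])))
t=(q-c)[:,:2]@w; print(t.min(),t.max())
im=cv2.imread('pics/w1.png')[130:280,190:330]; cv2.imwrite('pics/w1c.png',cv2.resize(im,None,fx=4,fy=4,interpolation=cv2.INTER_CUBIC))
E
```

```text
[0.49087566 0.24640867 0.0575    ] [0.58643792 0.28046448 0.0575    ] 0.10144922080079811 -160.3853046665515 plug [0.5191348  0.25647947 0.0575    ]
631 [0.52066789 0.25655671 0.06607861] 18.63853413882183
-0.027647315202529464 0.026746227095696063
```

View pics/w1c.png

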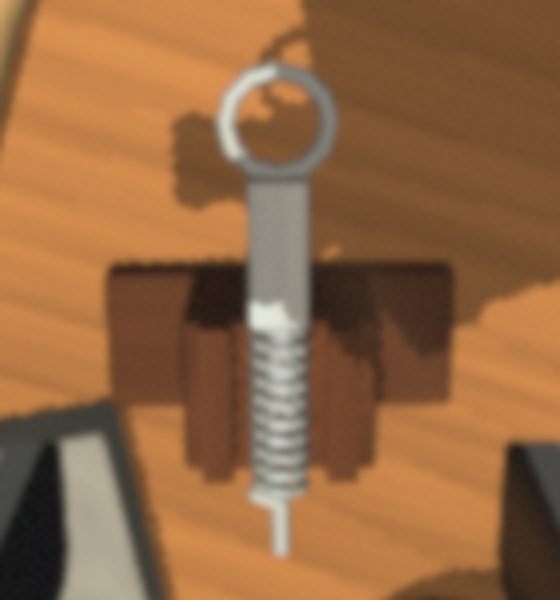

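Emit:
step_arm([
  [0, 3, 0],
  [0, 6, -0.1],
  [0, 9, -0.1],
  [0, 12, -0.1],
  [0, 13.1, -0.1],
  [0, 13.1, -0.1],
  [0, 13.1, -0.1],
], roll=[0, 0, 0, 0, 0, 0, 0])

```text
time: 3.7
position: [0.5184, 0.2569, 0.0414]
orientation: [0.412, 0.575, -0.574, -0.412]
wrist_force: [0.1, -0.0, 0.6]
finger_gap: 0.0598
```

Emit:
step_arm([
  [0, 0, 0],
  [0, 0, 0],
  [0, 0, 0],
  [0, 0, 0],
  [0, 0, 0],
  [0, 0, 0],
  [0, 0, 0],
  [0, 0, 0],
], roll=[0, 0, 0, 0, 0, 0, 0, 0], grip=0, grip_force=30)

```text
time: 4.5
position: [0.5187, 0.257, 0.0422]
orientation: [0.412, 0.576, -0.574, -0.411]
wrist_force: [-0.4, -1.5, 7.6]
finger_gap: 0.0134
```

```bash
python3 - <<'E'
from h import *
o=get_obs(); print(o['time'],o['position'],o['finger_gap'],o['wrist_force'],o['wrist_torque'])
snap('wrist','w2')
E
```

```text
4.5 [0.51872217 0.25702831 0.04216943] 0.013399813228472352 [-0.44997475 -1.45919468  7.58200971] [-0.14697021  0.06835104 -0.00082925]
```

View pics/w2.png

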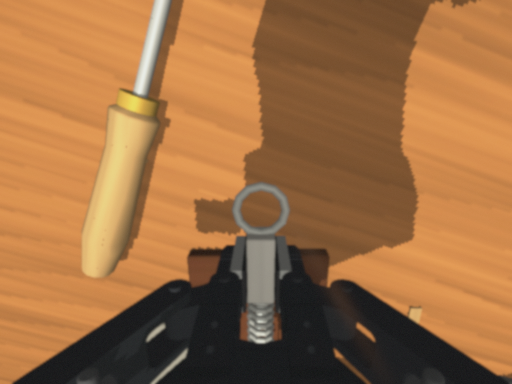

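Emit:
step_arm([
  [0, -3, 0],
  [0, -7, 0],
  [0, -12, 0],
  [0, -17, 0],
  [0, -21.5, 0],
  [0, -21.5, 0],
  [0, -21.5, 0],
], roll=[0, 0, 0, 0, 0, 0, 0])

```text
time: 5.25
position: [0.5185, 0.2566, 0.2582]
orientation: [0.413, 0.576, -0.573, -0.411]
wrist_force: [-0.5, 0.3, -1.1]
finger_gap: 0.0131
```

```bash
python3 - <<'E'
from h import *
o=get_obs(); print(o['time'],o['position'],o['finger_gap'],o['wrist_force'],o['wrist_torque'])
snap('wrist','w3'); snap('scene','s3')
im=cv2.imread('pics/s3.png')[100:240,200:400]; cv2.imwrite('pics/s3c.png',cv2.resize(im,None,fx=4,fy=4,interpolation=cv2.INTER_CUBIC))
im=cv2.imread('pics/w3.png')[160:360,180:340]; cv2.imwrite('pics/w3c.png',cv2.resize(im,None,fx=3,fy=3,interpolation=cv2.INTER_CUBIC))
E
```

```text
5.25 [0.51845361 0.25657757 0.25822673] 0.01310556856849526 [-0.48371421  0.34737319 -1.06707684] [-0.02265672  0.05025837  0.01314548]
```

View pics/s3c.png

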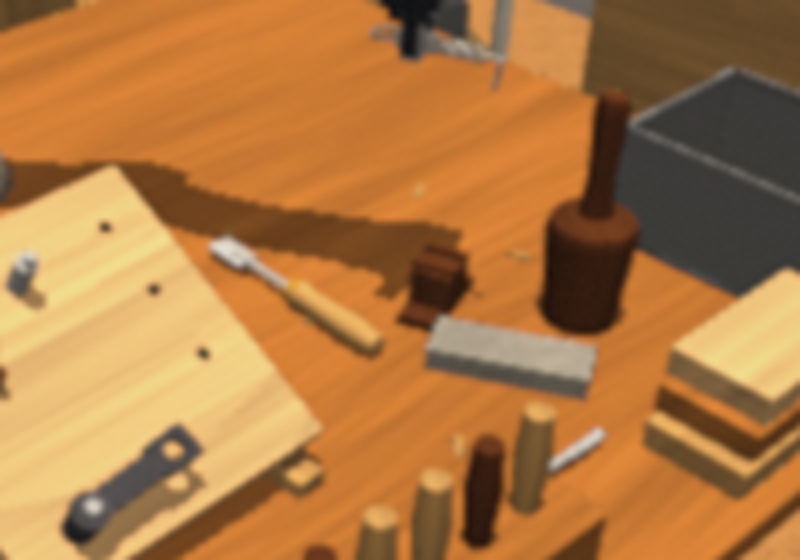

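View pics/w3c.png

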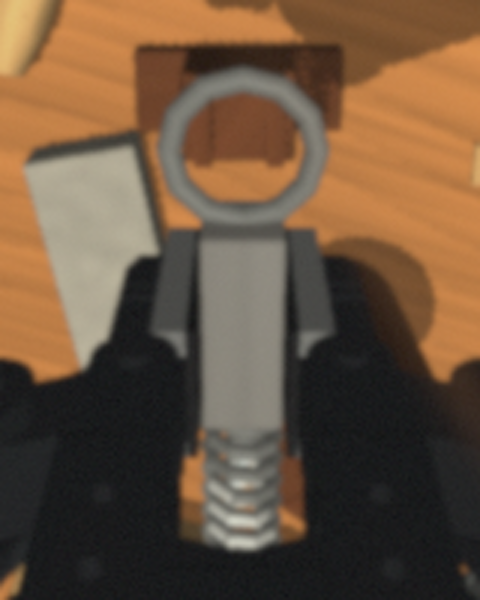

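```bash
cat >> h.py <<'E'
def tool_pts(fn,pos,quat):
    X,ok,z=cloud(fn); return (X-pos)@Rn.from_quat(quat).as_matrix(), ok
E
python3 - <<'E'
from h import *
o=get_obs()
T,ok=tool_pts('w3',o['position'],o['orientation'])
m=ok&(T[...,1]>-.06)&(T[...,1]<.03)&(np.abs(T[...,0])<.02)
for v in range(180,350,6):
    s=[ '%4d/%4d/%4d'%tuple(1000*T[v,u]) if m[v,u] else '  .  ' for u in (236,240,250,261,272,283,287)]; print(v,s)
E
```

```text
180 ['  .  ', '  .  ', '  .  ', '  .  ', '  .  ', '  .  ', '  .  ']
186 ['  .  ', '  .  ', '  -4/ -17/  41', '   0/ -18/  41', '   5/ -16/  41', '  .  ', '  .  ']
192 ['  .  ', '  -9/ -17/  38', '  -4/ -18/  38', '  .  ', '   5/ -18/  38', '  .  ', '  .  ']
198 [' -11/ -18/  35', '  -9/ -18/  35', '  .  ', '  .  ', '  .  ', '  11/ -18/  35', '  .  ']
204 [' -10/ -19/  33', '  -9/ -18/  32', '  .  ', '  .  ', '  .  ', '  11/ -18/  32', '  13/ -18/  32']
210 [' -11/ -19/  30', '  -9/ -15/  28', '  .  ', '  .  ', '  .  ', '  11/ -17/  29', '  13/ -17/  29']
216 [' -11/ -18/  26', '  -9/ -17/  26', '  .  ', '  .  ', '  .  ', '  11/ -18/  26', '  13/ -17/  26']
222 [' -11/ -18/  23', '  -9/ -18/  23', '  .  ', '  .  ', '  .  ', '  11/ -17/  23', '  .  ']
228 ['  .  ', '  .  ', '  -4/ -18/  20', '   0/ -11/  17', '   6/ -17/  19', '  .  ', '  .  ']
234 ['  .  ', '  .  ', '  -4/ -17/  16', '   0/ -17/  16', '   6/ -19/  17', '  .  ', '  .  ']
240 [' -12/ -10/   9', ' -10/ -10/   9', '  -4/ -24/  16', '   0/ -24/  16', '   5/ -24/  17', '  12/ -10/   9', '  .  ']
246 ['  .  ', '  -9/ -17/  1
[... 1368 characters left out ...]
'  .  ']
312 ['  .  ', '  -8/ -48/  -3', '  -5/ -21/ -27', '   0/ -23/ -25', '   6/ -18/ -29', '   9/ -48/  -3', '  .  ']
318 ['  .  ', '  -8/ -48/  -6', '  -5/ -20/ -32', '   0/ -23/ -29', '   6/ -17/ -34', '   9/ -49/  -5', '  .  ']
324 ['  .  ', '  -8/ -48/  -9', '  -5/ -18/ -37', '   0/ -23/ -32', '   6/ -16/ -39', '   9/ -49/  -8', '  .  ']
330 ['  .  ', '  -8/ -50/ -11', '  -5/ -20/ -39', '   0/ -22/ -38', '   6/ -20/ -39', '   9/ -52/  -8', '  .  ']
336 ['  .  ', '  .  ', '  -5/ -21/ -42', '  .  ', '   6/ -19/ -44', '   9/ -56/  -7', '  .  ']
342 ['  .  ', '  .  ', '  .  ', '   0/ -23/ -44', '  .  ', '  .  ', '  .  ']
348 ['  .  ', '  .  ', '  .  ', '  .  ', '  .  ', '  .  ', '  .  ']
```

Emit:
step_arm([
  [-3.8, 0, 1.3],
  [-8, 0, 2.8],
  [-12.5, 0, 4.4],
  [-17, 0, 6],
  [-21.5, 0, 7.5],
  [-26, 0, 9.1],
  [-30.5, 0, 10.7],
  [-35, 0, 12.3],
  [-38.3, 0, 13.4],
  [-38.3, 0, 13.4],
  [-38.3, 0, 13.4],
  [-38.3, 0, 13.4],
], roll=[0, 0, 2, 5, 8, 11, 14, 15.6, 15.6, 15.6, 15.6, 15.6])

```text
time: 6.55
position: [0.5136, -0.1483, 0.2548]
orientation: [-0.485, -0.514, 0.514, 0.486]
wrist_force: [-0.0, 0.4, 0.0]
finger_gap: 0.0134
```

```bash
python3 - <<'E'
from h import *
o=get_obs(); print(o['time'],o['position'],o['finger_gap'],o['wrist_force'],np.round(Rn.from_quat(o['orientation']).as_matrix(),3))
snap('wrist','w4')
for q in ['post_seat','swing_hole']: print(q,[(np.round(r['at'],4),round(r['conf'],2)) for r in mark_of('wrist',q)[:2]])
E
```

```text
6.55 [ 0.5135898  -0.14828604  0.25477087] 0.013407199538170055 [-0.03587756  0.40831969  0.04329212] [[-0.057 -0.002 -0.998]
 [ 0.998  0.001 -0.057]
 [ 0.001 -1.     0.002]]
post_seat [(array([ 0.4813, -0.1476,  0.1962]), 0.85), (array([ 0.5356, -0.141 ,  0.1232]), 0.69)]
swing_hole []
```

View pics/w4.png

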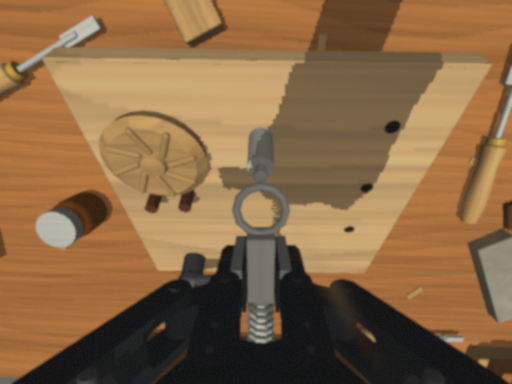

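```bash
cat >> h.py <<'E'
NB=np.array([.50063,.02168,.86539]); NB/=np.linalg.norm(NB)
YB=np.array([np.sin(np.radians(2.4)),-np.cos(np.radians(2.4)),0]); YB-=NB*(NB@YB); YB/=np.linalg.norm(YB); XB=np.cross(YB,NB)
E
python3 - <<'E'
from h import *
X,ok,z=cloud('w4')
p=X.reshape(-1,3); q=p[ok.ravel()&(np.abs(p[:,0]-.49)<.15)&(np.abs(p[:,1]+.15)<.12)]
n=NB.copy();d=.36797
for i in range(10):
    s=q[np.abs(q@n-d)<.004]; cc=s.mean(0); n=np.linalg.svd(s-cc)[2][2]; n*=np.sign(n[2]); d=n@cc
print('wrist plane',n,d,np.degrees(np.arctan2(n[1],n[0])),len(s))
h=p@NB-.36797
m=ok.ravel()&(np.hypot(p[:,0]-.484,p[:,1]+.149)<.03)&(p[:,2]<.22)
for lo,hi in [(.02,.033),(.034,.04),(.0435,.055)]:
    s=p[m&(h>lo)&(h<hi)]; print(lo,hi,len(s), s.mean(0) if len(s) else '', (s@XB).min() , (s@XB).max(), (s@YB).min(),(s@YB).max(), np.median(s@NB-.36797))
pr=np.array([.481,-.1495,.195]); print('prior',pr@XB,pr@YB,pr@NB-.36797)
im=cv2.imread('pics/w4.png')[100:280,190:330]; cv2.imwrite('pics/w4c.png',cv2.resize(im,None,fx=4,fy=4,interpolation=cv2.INTER_CUBIC))
E
```

```text
Traceback (most recent call last):
numpy._core._exceptions._ArrayMemoryError: Unable to allocate 14.7 GiB for an array with shape (44475, 44475) and data type float64
```

```bash
python3 - <<'E'
from h import *
X,ok,z=cloud('w4')
p=X.reshape(-1,3); q=p[ok.ravel()&(np.abs(p[:,0]-.49)<.15)&(np.abs(p[:,1]+.15)<.12)]
n=NB.copy();d=.36797
for i in range(10):
    s=q[np.abs(q@n-d)<.004]; cc=s.mean(0); n=np.linalg.svd(s-cc,full_matrices=False)[2][2]; n*=np.sign(n[2]); d=n@cc
print('wrist plane',n,d,np.degrees(np.arctan2(n[1],n[0])),len(s))
h=p@n-d
m=ok.ravel()&(np.hypot(p[:,0]-.484,p[:,1]+.149)<.03)&(p[:,2]<.22)
for lo,hi in [(.02,.033),(.034,.04),(.0435,.055)]:
    s=p[m&(h>lo)&(h<hi)]; print(lo,hi,len(s), s.mean(0) if len(s) else '', (s@XB).min() , (s@XB).max(), (s@YB).min(),(s@YB).max(), np.median(s@n-d))
pr=np.array([.481,-.1495,.195]); print('prior',pr@XB,pr@YB,pr@n-d)
im=cv2.imread('pics/w4.png')[100:280,190:330]; cv2.imwrite('pics/w4c.png',cv2.resize(im,None,fx=4,fy=4,interpolation=cv2.INTER_CUBIC))
E
```

```text
wrist plane [0.49792701 0.02282382 0.86691855] 0.36824987352871225 2.624468755125034 44309
0.02 0.033 284 [ 0.46876552 -0.1498804   0.19023511] -0.3115286181722242 -0.30200028628893977 0.16011549485364415 0.17957157287453407 0.02663901293870674
0.034 0.04 361 [ 0.47769789 -0.14965745  0.19605506] -0.3198186608285157 -0.30154308573471367 0.1601695425092776 0.17946113994077367 0.036057819379210654
0.0435 0.055 154 [ 0.48436758 -0.14929025  0.20406608] -0.31684236329003235 -0.306879153883265 0.1648202012241614 0.17485117047550905 0.04662743855802029
prior -0.3127555511372815 0.16979420213704005 0.036889973594074144
```

View pics/w4c.png

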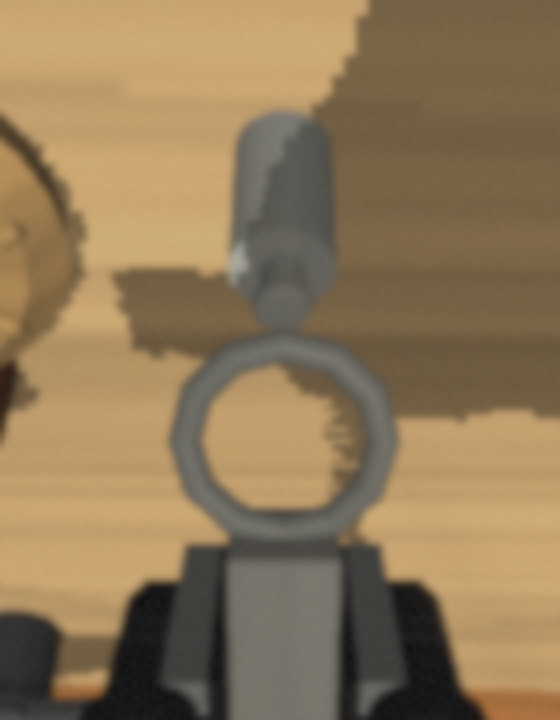

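Emit:
step_arm([
  [0, 2.5, 0],
  [0, 5, 0],
  [0, 6.6, 0],
  [0, 6.8, 0],
  [0, 6.8, 0],
], roll=[0, 0, 0, 0, 0])

```text
time: 7.2
position: [0.5141, -0.1476, 0.1875]
orientation: [-0.485, -0.514, 0.514, 0.486]
wrist_force: [-0.3, 0.3, -0.7]
finger_gap: 0.0135
```

```bash
python3 - <<'E'
from h import *
o=get_obs(); print(o['time'],o['position'],o['wrist_force'],o['wrist_torque'])
snap('wrist','w5')
im=cv2.imread('pics/w5.png')[100:280,190:330]; cv2.imwrite('pics/w5c.png',cv2.resize(im,None,fx=4,fy=4,interpolation=cv2.INTER_CUBIC))
E
```

```text
7.2 [ 0.51407566 -0.14756134  0.18750462] [-0.2846986   0.31801756 -0.7406905 ] [-0.02486244 -0.02188083 -0.01910715]
```

View pics/w5c.png

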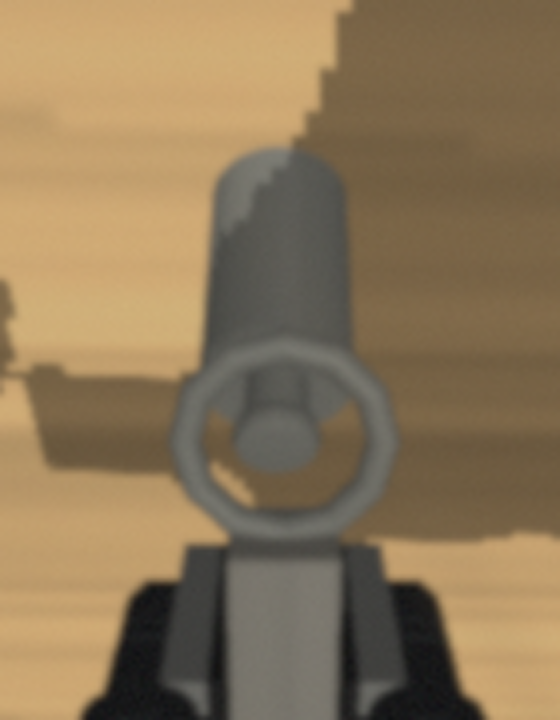

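Emit:
step_arm([
  [0, 0.2, -0.15],
  [0, 0.35, -0.25],
  [0, 0.7, -0.25],
  [0, 1.08, -0.22],
  [0, 1.08, -0.22],
], roll=[0, 0, 0, 0, 0])

```text
time: 7.75
position: [0.5175, -0.1477, 0.1776]
orientation: [0.486, 0.515, -0.514, -0.485]
wrist_force: [1.7, -0.2, 3.8]
finger_gap: 0.0133
```

```bash
cat >> h.py <<'E'
def pitch(fn):
    o=get_obs(); T,ok=tool_pts(fn,o['position'],o['orientation'])
    r=T[235:310,250:274].reshape(-1,3); r=r[(np.abs(r[:,0])<.007)&(r[:,2]<.03)&(r[:,2]>-.03)&(r[:,1]>-.05)&(r[:,1]<0)]
    for _ in range(3):
        a=np.polyfit(r[:,2],r[:,1],1); res=r[:,1]-np.polyval(a,r[:,2]); r=r[np.abs(res)<max(.0015,1.5*np.median(np.abs(res)))]
    print('pitch-up deg',-np.degrees(np.arctan(a[0])),'top at z0',a[1],len(r), r[:,2].min(),r[:,2].max())
E
python3 - <<'E'
from h import *
o=get_obs(); print(o['time'],o['position'],o['wrist_force'],o['wrist_torque'],o['finger_gap'])
snap('wrist','w6'); pitch('w6')
im=cv2.imread('pics/w6.png')[100:340,190:330]; cv2.imwrite('pics/w6c.png',cv2.resize(im,None,fx=3,fy=3,interpolation=cv2.INTER_CUBIC))
E
```

```text
7.75 [ 0.5174816  -0.14771388  0.17757112] [ 1.68384589 -0.19355846  3.77205645] [ 0.06666864 -0.03509519 -0.00228273] 0.01329892568869792
pitch-up deg 6.145880037892495 top at z0 -0.02431016076142694 1390 -0.024913979629941505 0.017726979668383814
```

View pics/w6c.png

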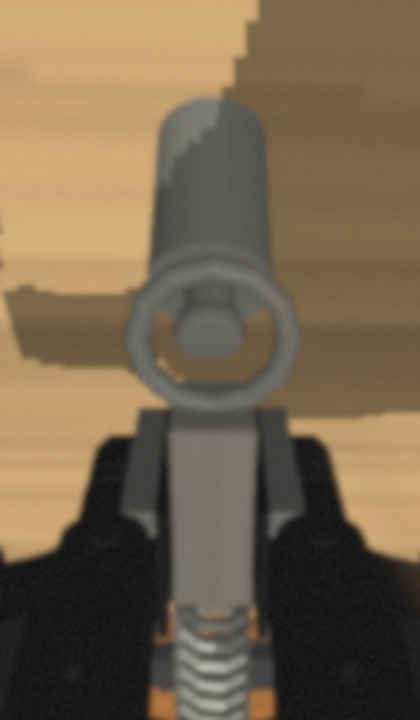

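Emit:
step_arm([
  [0, 0.4, 0.05],
  [0, 0.8, 0.15],
  [0, 1.2, 0.3],
  [0, 1.6, 0.45],
  [0, 1.6, 0.45],
  [0, 1.6, 0.45],
], roll=[0, 0, 0, 0, 0, 0])

```text
time: 8.4
position: [0.5142, -0.1481, 0.1621]
orientation: [0.486, 0.516, -0.513, -0.484]
wrist_force: [3.6, 0.5, 2.6]
finger_gap: 0.0135
```

```bash
python3 - <<'E'
from h import *
o=get_obs(); print(o['time'],o['position'],o['wrist_force'],o['wrist_torque'],o['finger_gap'])
snap('wrist','w7'); pitch('w7')
snap('scene','s7')
im=cv2.imread('pics/s7.png')[100:240,140:300]; cv2.imwrite('pics/s7c.png',cv2.resize(im,None,fx=5,fy=5,interpolation=cv2.INTER_CUBIC)[:600])
E
```

```text
8.4 [ 0.51424562 -0.14805896  0.16208129] [3.62837326 0.48182035 2.56395407] [ 0.04711546 -0.53915581  0.00325754] 0.01351784337538346
pitch-up deg 25.936950394053948 top at z0 -0.02671785638697463 989 -0.028800283268292124 0.02654981558563577
```

View pics/w7.png

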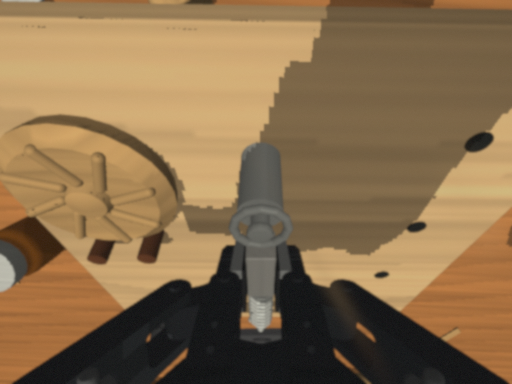

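View pics/s7c.png

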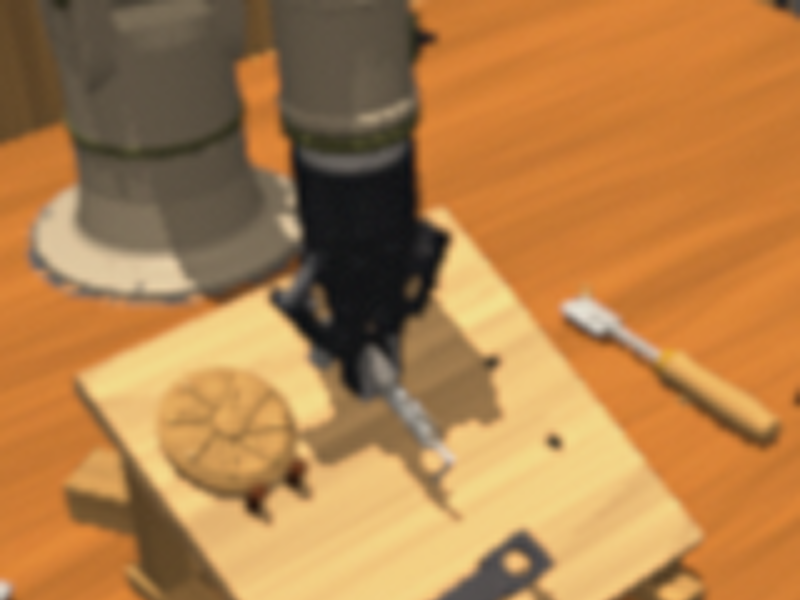

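```bash
python3 - <<'E'
from h import *
n=np.array([.4992,.0222,.8662]); n/=np.linalg.norm(n); d=.3681
O=np.array([-.3997,.1658])
def bc(P): P=np.asarray(P); return np.round(1000*np.array([P@XB-O[0],P@YB-O[1],P@n-d]),1)
print(bc([.644,-.139,.099]),bc([.648,-.139,.098]))
for fn,u,v in [('top0',230+321/5-.5,150+128/5-.5),('scene0',140+413/4-.5,130+328/4-.5),('s7',140+519/5-.5,100+556/5-.5),('s3',200+174/4-.5,100+449/4-.5)]:
    P=ray_pl(fn,u,v,n,d+.036); print(fn,P,bc(P), np.linalg.norm(bc(P)[:2]-[-110,90]))
    # lower rim adjust: hole seen
for fn in ['s7']:
    im=cv2.imread('pics/s7.png')[195:230,220:265]; cv2.imwrite('pics/s7h.png',cv2.resize(im,None,fx=14,fy=14,interpolation=cv2.INTER_CUBIC))
print(bc(ray_pl('scene0',140+331/4-.5,130+386/4-.5,n,d+.045)),bc(ray_pl('top0',230+482/5-.5,150+103/5-.5,n,d+.045)))
for th in [.05,.08,.1,.12]: print(th,-110+90*np.sin(th),90-90*np.cos(th))
E
```

```text
[-102.5    0.3   36.1] [-106.4    0.5   37.2]
top0 [ 0.64380121 -0.13833239  0.09903555] [-102.3   -0.3   36. ] 90.6276999597805
scene0 [ 0.64464086 -0.14109876  0.09862255] [-103.1    2.5   36. ] 87.77163550942866
s7 [ 0.64341883 -0.13781683  0.0992427 ] [-101.9   -0.9   36. ] 91.26017751462025
s3 [ 0.64557331 -0.14088991  0.09807981] [-104.2    2.3   36. ] 87.89158093924583
[-109.9   93.7   45. ] [-105.2   90.7   45. ]
0.05 -105.50187476563895 0.11247656445303278
0.08 -102.80767754277446 0.2878464327642547
0.1 -101.01499250178547 0.44962512497767193
0.12 -99.22590134399726 0.6472227731520377
```

View pics/s7h.png

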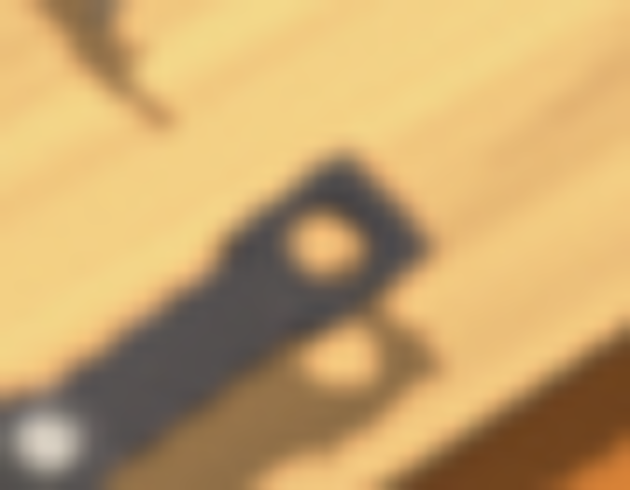

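Emit:
step_arm([
  [0, -0.25, 0.45],
  [0, -0.25, 0.45],
  [0, -1.1, -0.05],
  [0, -2, -0.55],
  [0, -3.3, -1.3],
  [0, -4.5, -2.1],
  [0, -4.5, -2.1],
], roll=[0, 0, 0, 0, 0, 0, 0])

```text
time: 9.2
position: [0.5371, -0.1468, 0.2091]
orientation: [0.487, 0.516, -0.513, -0.483]
wrist_force: [-0.5, -0.2, -1.4]
finger_gap: 0.0134
```

```bash
python3 - <<'E'
from h import *
o=get_obs(); print(o['time'],o['position'],o['wrist_force'],o['wrist_torque'],o['finger_gap'])
snap('wrist','w8'); pitch('w8')
R=Rn.from_quat(o['orientation']).as_matrix(); print(np.round(R,3))
T,ok=tool_pts('w8',o['position'],o['orientation'])
for v in range(180,350,6): print(v,[ '%4d/%4d/%4d'%tuple(1000*T[v,u]) if abs(T[v,u,1])<.07 else '  .  ' for u in (236,240,250,261,272,283,287)])
n=np.array([.4992,.0222,.8662]); H=np.array([.6445,-.139,.0987])
for p in [26]:
  a=np.radians(p); xs=np.array([0,-np.sin(a),np.cos(a)]); zs=np.array([0,-np.cos(a),-np.sin(a)]); plug=np.array([.0005,-.0175,-.0005]); tip=plug-.078*xs-.028*zs
  print('tip tool',tip,'now',o['position']+R@tip); t=H+.012*n; print('dp cm',100*R.T@(t-o['position']-R@tip), 'insert dp',100*R.T@(-n))
E
```

```text
9.2 [ 0.53709753 -0.1467825   0.20907067] [-0.51708361 -0.24304997 -1.43036866] [ 0.05312817  0.05512818 -0.0636035 ] 0.01337898176544537
pitch-up deg 20.056312335350714 top at z0 -0.025927422462713356 739 -0.018771605911738733 0.015837474988636076
[[-0.059  0.008 -0.998]
 [ 0.998 -0.    -0.059]
 [-0.001 -1.    -0.008]]
180 ['  .  ', '  .  ', '  .  ', '  .  ', '  .  ', '  .  ', '  .  ']
186 ['  .  ', '  .  ', '  .  ', '  .  ', '  .  ', '  .  ', '  .  ']
192 ['  .  ', '  .  ', '  .  ', '  .  ', '  .  ', '  .  ', '  .  ']
198 ['  .  ', '  .  ', '  .  ', '  .  ', '  .  ', '  .  ', '  .  ']
204 ['  .  ', '  .  ', '  .  ', '   0/ -35/  41', '  .  ', '  .  ', '  .  ']
210 ['  .  ', '  -7/ -35/  38', '  -3/ -36/  39', '   0/ -37/  39', '   5/ -36/  39', '  .  ', '  .  ']
216 ['  -9/ -34/  35', '  -7/ -36/  36', '  .  ', '  .  ', '  .  ', '   9/ -36/  36', '  11/ -33/  35']
222 ['  -9/ -34/  33', '  .  ', '  .  ', '  .  ', '  .  ', '  10/ -33/  32', '  11/ -34/  33']
228 ['  -9/ -32/  29', '  .  ', '  .  ', '  .  ', '  .  ', '  10/ -29/  28', '  11/ -33/  29']
234 ['  -9/ -30/  25', '  -8/ -
[... 1808 characters left out ...]
'  -7/ -45/  -5', '  -6/   8/ -54', '   1/  -2/ -44', '  .  ', '   9/ -47/  -4', '  .  ']
324 ['  -7/ -66/  10', '  -7/ -47/  -7', '  .  ', '   1/   1/ -52', '  .  ', '  10/ -48/  -6', '  .  ']
330 ['  -7/ -67/   8', '  -7/ -48/  -8', '  .  ', '   1/  15/ -70', '  .  ', '   9/ -51/  -6', '  .  ']
336 ['  -7/ -69/   8', '  .  ', '  .  ', '  .  ', '  .  ', '   9/ -53/  -7', '  .  ']
342 ['  .  ', '  .  ', '  .  ', '  .  ', '  .  ', '  .  ', '  .  ']
348 ['  .  ', '  .  ', '  .  ', '  .  ', '  .  ', '  .  ', '  .  ']
tip tool [ 0.0005      0.04185918 -0.05833154] now [ 0.59562823 -0.14285579  0.16767322]
dp cm [ 0.09243555  5.90108707 -5.45453187] insert dp [ 0.79222437 86.2220324  50.64674431]
```

View pics/w8.png

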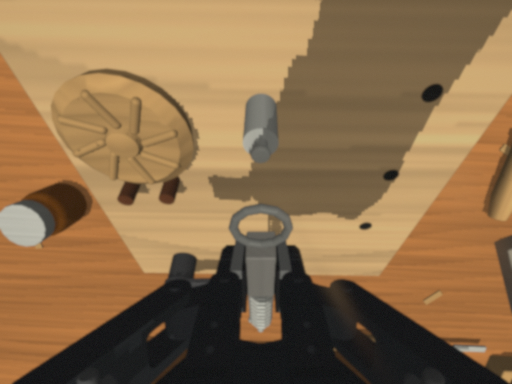

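Emit:
step_arm([
  [0, 1.5, -2],
  [0, 3.5, -4.2],
  [0.05, 5, -5.5],
  [0.05, 5.8, -5.8],
  [0.05, 5.8, -5.8],
  [0.05, 5.8, -5.8],
], roll=[0, 0, 0, 0, 0, 0])

```text
time: 9.85
position: [0.593, -0.1431, 0.1504]
orientation: [0.486, 0.516, -0.513, -0.484]
wrist_force: [-0.3, 0.1, -0.2]
finger_gap: 0.0135
```

```bash
python3 - <<'E'
from h import *
o=get_obs(); print(o['time'],o['position'],o['wrist_force'],o['wrist_torque'],o['finger_gap'])
snap('scene','s9'); snap('top','t9')
im=cv2.imread('pics/s9.png')[160:240,180:280]; cv2.imwrite('pics/s9c.png',cv2.resize(im,None,fx=7,fy=7,interpolation=cv2.INTER_CUBIC))
im=cv2.imread('pics/t9.png')[150:230,250:350]; cv2.imwrite('pics/t9c.png',cv2.resize(im,None,fx=7,fy=7,interpolation=cv2.INTER_CUBIC))
print(mark_of('scene','hook_tip')[:2]);print(mark_of('scene','swing_hole')[:2])
R=Rn.from_quat(o['orientation']).as_matrix(); tip=o['position']+R@[.001,.0428,-.0548]; bend=o['position']+R@[.001,.0197,-.0706]; H=np.array([.6445,-.139,.0987])
print('tip',tip,[proj('s9',p) -[180,160] for p in (tip,bend,H)],'top',[proj('t9',p) -[250,150] for p in (tip,bend,H)])
E
```

```text
9.85 [ 0.59304049 -0.14310335  0.15040461] [-0.27976081  0.07191781 -0.24590579] [-0.02433976  0.05444318 -0.00350854] 0.013477330572043174
[{'at': [0.6489, -0.1407, 0.1122], 'conf': 0.58}]
[{'at': [0.6427, -0.1386, 0.1004], 'conf': 0.86}, {'at': [0.5578, 0.2655, 0.0029], 'conf': 0.47}]
tip [ 0.64789507 -0.13890858  0.10786922] [array([63.90851212, 49.4040875 ]), array([67.3428576 , 45.85435312]), array([63.23778882, 51.16630334])] top [array([44.15508112, 22.92290135]), array([44.42148324, 15.34861596]), array([43.9135708 , 24.88386201])]
```

View pics/s9c.png

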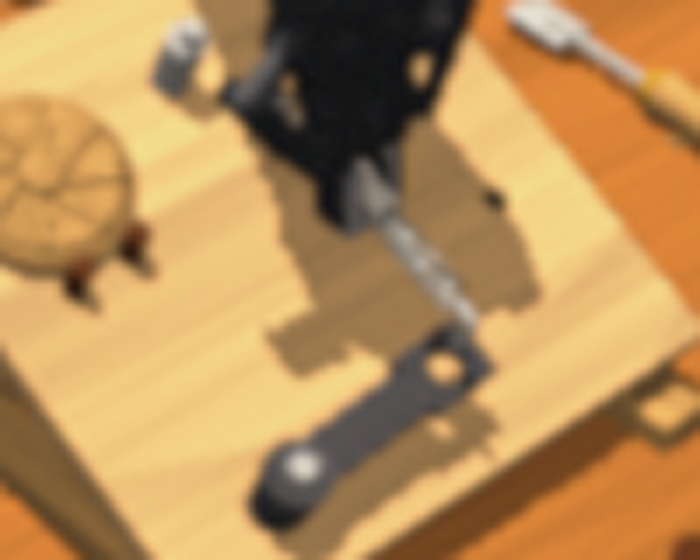

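View pics/t9c.png

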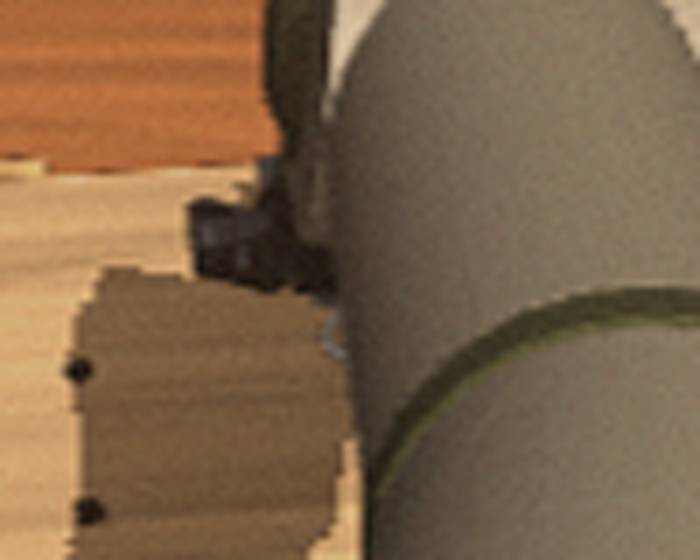

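Emit:
step_arm([
  [0, 0.5, 0.3],
  [0, 1.0, 0.58],
  [0, 1.4, 0.8],
  [0, 1.4, 0.8],
], roll=[0, 0, 0, 0])

```text
time: 10.45
position: [0.5851, -0.1437, 0.1364]
orientation: [0.487, 0.516, -0.513, -0.484]
wrist_force: [-0.1, -0.2, -0.7]
finger_gap: 0.0135
```

```bash
python3 - <<'E'
from h import *
o=get_obs(); print(o['time'],o['position'],o['wrist_force'],o['wrist_torque'],o['finger_gap'])
snap('scene','s10'); snap('wrist','w10'); pitch('w10')
im=cv2.imread('pics/s10.png')[190:230,220:270]; cv2.imwrite('pics/s10c.png',cv2.resize(im,None,fx=14,fy=14,interpolation=cv2.INTER_CUBIC))
E
```

```text
10.45 [ 0.58505966 -0.14365693  0.13641203] [-0.09863468 -0.15437877 -0.66536063] [ 0.0361858   0.05280953 -0.02450757] 0.013531813917083616
pitch-up deg 21.02694243343046 top at z0 -0.026017951540041995 804 -0.018018337147813552 0.01562812514775827
```

View pics/s10c.png

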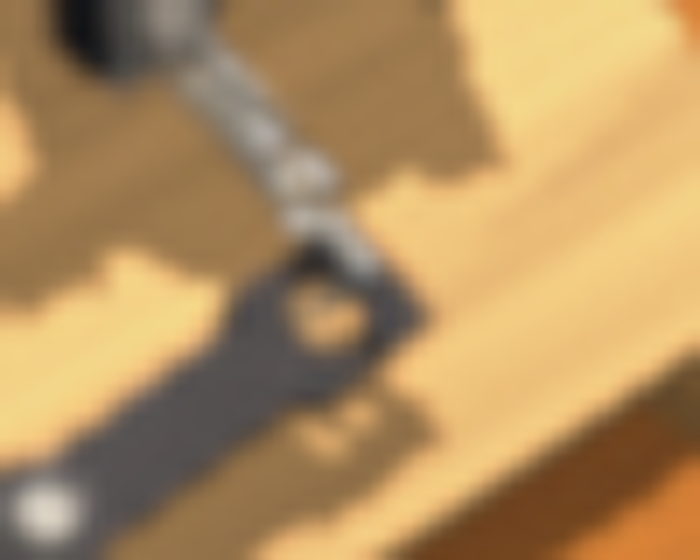

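Emit:
step_arm([
  [0, 0.5, 0.29],
  [0, 1.0, 0.57],
  [0, 1.3, 0.74],
  [0, 1.3, 0.74],
  [0, 1.3, 0.74],
], roll=[0, 0, 0, 0, 0])

```text
time: 11.05
position: [0.5786, -0.1441, 0.1238]
orientation: [0.487, 0.516, -0.513, -0.483]
wrist_force: [-0.7, -0.4, -1.7]
finger_gap: 0.0135
```

```bash
python3 - <<'E'
from h import *
o=get_obs(); print(o['time'],o['position'],o['wrist_force'],o['wrist_torque'],o['finger_gap'])
snap('scene','s11'); snap('wrist','w11'); pitch('w11')
im=cv2.imread('pics/s11.png')[190:230,220:270]; cv2.imwrite('pics/s11c.png',cv2.resize(im,None,fx=14,fy=14,interpolation=cv2.INTER_CUBIC))
n=np.array([.4992,.0222,.8662]);R=Rn.from_quat(o['orientation']).as_matrix(); H=np.array([.6445,-.139,.0987])
for l in ([.001,.0428,-.0548],[.001,.0197,-.0706],[.0005,-.0165,.0025]):
    P=o['position']+R@l; q=P-H; print(P,q@XB,q@YB,q@n)
E
```

```text
11.05 [ 0.57856873 -0.14406239  0.12383862] [-0.68954569 -0.42297467 -1.66146717] [-0.0379618   0.01642247  0.04478053] 0.013516328125655922
pitch-up deg 20.867734273018574 top at z0 -0.025957420984089957 810 -0.01895973627502328 0.016024696765203437
[ 0.63349305 -0.13987729  0.08139238] 0.0008759153212963168 0.00040131064910386646 -0.02050600815535997
[ 0.64911622 -0.13894986  0.10459381] -0.001039765380645438 0.00014837194559063675 0.007410747066954599
[ 0.57593702 -0.14370509  0.14032184] 0.08030883773560044 0.0018309496525380521 0.0017217475554820306
```

View pics/s11c.png

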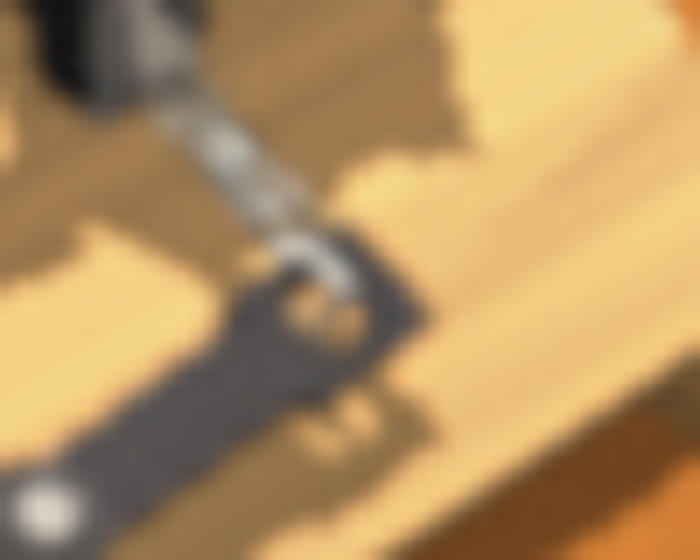

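View pics/w11.png

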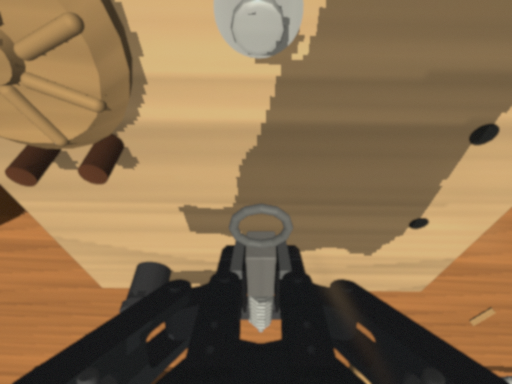

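Emit:
step_arm([
  [0, -0.5, 0.87],
  [0, -1.0, 1.73],
  [0, -1.67, 2.5],
  [0, -2.43, 3.22],
  [0, -2.43, 3.22],
  [0, -2.43, 3.22],
], roll=[0, 0, 0.5, 1, 1, 1], grip_force=40)

```text
time: 11.75
position: [0.5469, -0.146, 0.1486]
orientation: [0.492, 0.512, -0.508, -0.487]
wrist_force: [2.7, -0.7, -5.5]
finger_gap: 0.0138
```

```bash
python3 - <<'E'
from h import *
o=get_obs(); print(o['time'],o['position'],o['wrist_force'],o['wrist_torque'],o['finger_gap'])
snap('scene','s12'); snap('wrist','w12'); pitch('w12')
im=cv2.imread('pics/s12.png')[170:230,190:270]; cv2.imwrite('pics/s12c.png',cv2.resize(im,None,fx=9,fy=9,interpolation=cv2.INTER_CUBIC))
T,ok=tool_pts('w12',o['position'],o['orientation'])
for v in range(204,330,8): print(v,[ '%4d/%4d/%4d'%tuple(1000*T[v,u]) if abs(T[v,u,1])<.07 else '  .  ' for u in (236,250,261,272,287)])
E
```

```text
11.75 [ 0.54685129 -0.14601182  0.14860864] [ 2.74800826 -0.65940259 -5.48520521] [-0.18079893 -0.30948311 -0.02816795] 0.013816483200070862
pitch-up deg 20.395283341667938 top at z0 -0.02590649480813086 745 -0.018296388132589093 0.01599203623757643
204 [' -14/  24/  17', '  -5/  24/  17', '   0/ -35/  39', '   7/  24/  18', '  17/  24/  17']
212 [' -15/  29/  10', '  -3/ -36/  36', '   0/ -38/  37', '   5/ -37/  37', '  18/  28/  10']
220 ['  -9/ -35/  32', '  -6/  32/   3', '   1/  34/   2', '   8/  33/   2', '  11/ -35/  32']
228 ['  -9/ -33/  28', '  -6/  37/  -4', '   1/  38/  -5', '   8/  38/  -5', '  12/ -32/  27']
236 [' -10/ -30/  23', '  -4/ -21/  18', '   0/ -21/  18', '   6/ -20/  17', '  12/ -31/  23']
244 [' -11/ -13/  10', '  -4/ -28/  17', '   0/ -27/  17', '   5/ -28/  18', '  20/  49/ -23']
252 ['  .  ', '  -4/ -29/  14', '   0/ -29/  14', '   5/ -29/  14', '  13/ -21/  10']
260 [' -10/ -28/   9', '  -3/ -31/  11', '   0/ -32/  12', '   5/ -31/  11', '  12/ -29/  10']
268 ['  -9/ -36/  10', '  -4/ -29/   6', '   0/ -28/   5', '   6/ -30/   6', '  12/ -35/   9']
276 ['  -9/ -42/  11', '  -4/ -26/   0', '   0/ -25/   0', '   6/ -26/   0', '  11/ -42/  10']
284 ['  -8/ -47/  10', '  -4/ -22/  -7', '   0/ -22/  -7', '   6/ -23/  -7', '  11/ -47/  10']
292 ['  -8/ -53/  11', '  -4/ -19/ -14', '   1/ -19/ -14', '   6/ -18/ -15', '  10/ -52/  10']
300 ['  -8/ -57/  10', '  -5/  -8/ -28', '   1/ -13/ -24', '   7/  -5/ -31', '  10/ -56/  10']
308 ['  -7/ -65/  14', '  -5/  -1/ -39', '   1/  -7/ -34', '   9/  35/ -70', '   9/ -67/  15']
316 ['  -7/ -67/  12', '  -5/   4/ -51', '   1/  -4/ -42', '  10/  43/ -85', '  .  ']
324 ['  -7/ -68/  10', '  -6/  14/ -66', '   1/   1/ -54', '  .  ', '  .  ']
```

View pics/s12c.png

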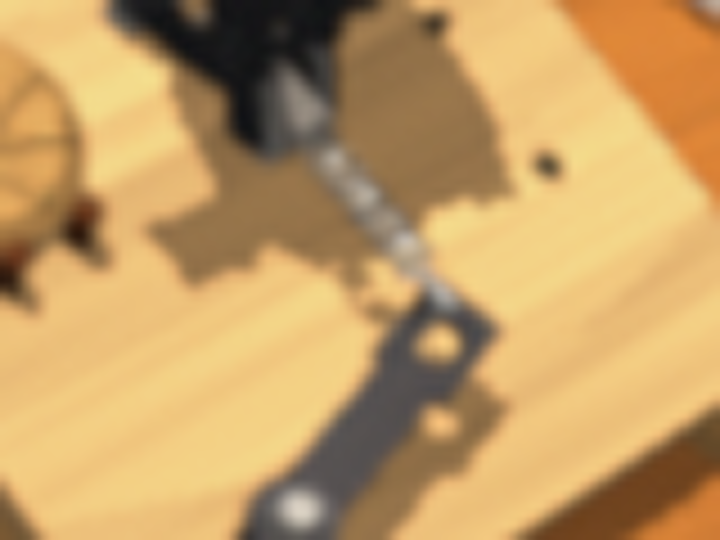

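View pics/w12.png

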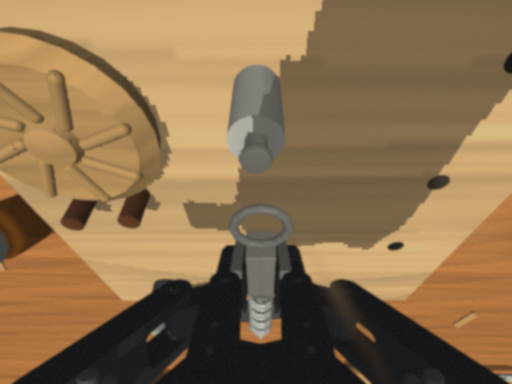

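```bash
python3 - <<'E'
from h import *
n=np.array([.4992,.0222,.8662]); n/=np.linalg.norm(n)
H=np.array([.6445,-.139,.0987]); 
def B(x,y,z): return H+(x+103)/1e3*XB+(y-.5)/1e3*YB+(z-36)/1e3*n
o=get_obs();R=Rn.from_quat(o['orientation']).as_matrix()
f=lambda P:np.round((proj('s12',P)-[190,170])*9,0)
print('hole stop',f(B(-83,4,36)))
for h in (36,38,42,48,52): print(h,'hooked bend',f(B(-77,4,h)))
bend=o['position']+R@[.001,.0197,-.0706]; tip=o['position']+R@[.001,.0428,-.0548]
print('rest bend',f(bend),'rest tip',f(tip)); 
for P in (bend,tip): q=P-H; print(q@XB*1e3-103,q@YB*1e3,q@n*1e3+36)
T,ok=tool_pts('s12',o['position'],o['orientation'])
# coil colored: plot bright greyish
im=cv2.imread('pics/s12.png')[195:215,220:250]; cv2.imwrite('pics/s12d.png',cv2.resize(im,None,fx=24,fy=24,interpolation=cv2.INTER_CUBIC))
X,ok,z=cloud('s12')
for v in range(196,216): print(v,' '.join('%4d'%(1000*(X[v,u]@n-.3681)) for u in range(226,250)))
E
```

```text
hole stop [437. 330.]
36 hooked bend [427. 316.]
38 hooked bend [428. 313.]
42 hooked bend [432. 308.]
48 hooked bend [437. 300.]
52 hooked bend [441. 295.]
rest bend [420. 269.] rest tip [392. 301.]
-64.49984430106753 1.9588060166077907 48.79957362848157
-62.61865471509397 1.9440042655774739 20.879373741695954
196    6    0    0    2    0   46   46    2   49   58   59    0   -1    1    0    2    0    0    1    7    0    0    0    1
197    3    1    2    3    0    0   46   45   53    0   59   59   -1    0   -3   -1    1    0    2    2    2    2    2   -1
198    0   -2    0    0   -1    0    0    0    1   57   46   48    3    0    1    3    2    1    0    2    5    3    2    3
199    0    2    2    3   -1    0    4    0   51    0   45   51   -1    0   -2    3    0    0    1   -4    1    0    2    1
200    0    1    1    1    0    2   -2    1    2   51   53   52   56    0    1    0    0    1    0    2   -1    2    0    0
201   -2    1   -2   -3    0    0    0    0    2    0    0   38   54   54   35    1    0    0   -2    1   -4    0    3   -1
202    0    0   -1   -2    0    0    4    0
[... 992 characters left out ...]
   38   39   34   37   36   36   32   34   34    1   -2   -1    0    1   -1    1
211    1   -1   -1   -2    0   36   36   38   34   36   34   33   38   33   37   37   37    3    0   -2    0    0    0    1
212    1    0    0    0   36   38   35   36   35   33   37   39   38   33   36   36   -1    1    0    2    1    2    1    0
213    1   -3    0   37   36   36   39   37   36   34   36   36   37   37   35    0   -4    0    0    2    2    0    3    0
214    0    1   39   38   35   37   33   37   36   38   34   34   34   39   -2    0   -1    0   -1    0    3    0    1    2
215    0    0   36   37   33   36   35   34   37   38   37   38    3   -1    0    2   -2    1    1    0    3   -1    1    2
```

View pics/s12d.png

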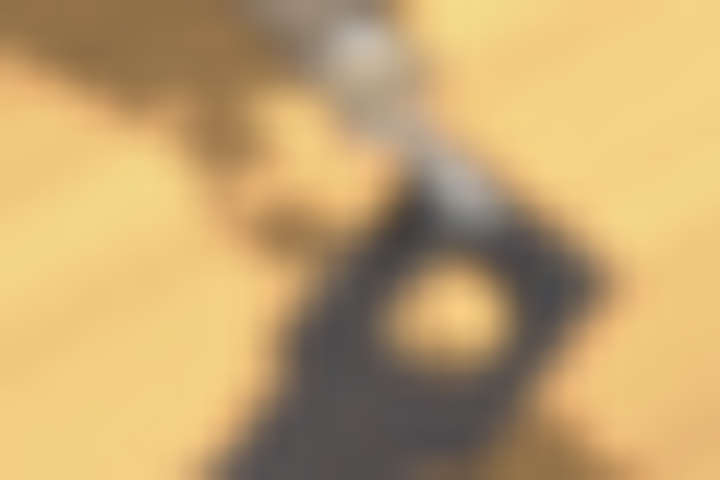

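Emit:
step_arm([
  [0, 0.3, 0.17],
  [0, 0.6, 0.35],
  [0, 0.2, 1.05],
  [0, 0.2, 1.05],
  [0, 0.2, 1.05],
], roll=[0, 0, 0, 0, 0], grip_force=20)

```text
time: 12.35
position: [0.5368, -0.1464, 0.1461]
orientation: [0.492, 0.512, -0.508, -0.487]
wrist_force: [4.3, 0.7, -3.6]
finger_gap: 0.0135
```

```bash
cat >> h.py <<'E'
nb=np.array([.4992,.0222,.8662]); nb/=np.linalg.norm(nb); HB=np.array([.6445,-.139,.0987])
def state(k):
    o=get_obs(); print('t',o['time'],np.round(o['position'],4),'F',np.round(o['wrist_force'],1),'M',np.round(o['wrist_torque'],2),'gap',round(o['finger_gap'],4))
    snap('scene','s%d'%k); snap('wrist','w%d'%k)
    T,ok=tool_pts('w%d'%k,o['position'],o['orientation'])
    for u in (255,266):
        pts=[]
        for v in range(255,300,2):
            q=T[v,u]*1000
            if abs(q[1])<60: pts.append('%d/%d'%(q[1],q[2]))
        print(' '.join(pts))
    q=o['position']-HB; print('TCP board',np.round([q@XB*1e3-103,q@YB*1e3+.5,q@nb*1e3+36],1))
    X,ok,z=cloud('s%d'%k); hh=X@nb-.3681
    for v in range(196,212): print(v,' '.join('%3d'%(1000*hh[v,u]) for u in range(228,248)))
E
python3 -c "
from h import *
state(13)"
```

```text
t 12.35 [ 0.5368 -0.1464  0.1461] F [ 4.3  0.7 -3.6] M [-0.17 -0.88 -0.06] gap 0.0135
-30/13 -32/13 -33/12 -33/11 -31/10 -30/8 -30/7 -30/6 -28/3 -27/2 -26/0 -26/0 -26/-2 -25/-3 -23/-6 -22/-8 -21/-10 -20/-12 -21/-12 -18/-16 -18/-17 -13/-22 -14/-23
-31/13 -32/13 -32/12 -32/11 -32/10 -30/8 -30/6 -29/5 -28/3 -28/2 -28/1 -26/0 -25/-2 -24/-4 -23/-6 -23/-7 -22/-9 -20/-12 -20/-13 -19/-15 -17/-18 -12/-23 -13/-23
TCP board [14.2  3.3 23.1]
196   1   0   0  48  -2  41  -4   0  -1   2 1025   3   2   0   1   1   2   0   0  -3
197  -2   0   3   3  43   0  52  52  50   2   0   1  -2   1   0   1   2   2  -1   0
198   0   0   0  -1   1  47   0  52  51  52   0   0   0   1   0   0   0  -2  -3   0
199   0   1   4   0   0   0  49  40  41   0   0   3   1   1   0   1   1   0   0   2
200  -2  -1   1   0  -1  43   2  45  50   0  34   5   3   0   1   3  -1  -6   2  -1
201   0  -3   0  -2   2   0  44  45  46  50  32  36  36   1  -2   0   2  -1   1   0
202  -2   0  -2   4   5   2   1  -3   2  45  48  34  40  35  -4   0   0  -2   1  -3
203   1   0   3  -3   0   2   2   2  38  31  47  48  34  38  34   1   1   0   0   0
204  -5 1025  -1   0   0  -2  -1  36  39  38  43  45  34  40  37  35   1   2   2   1
205   0   1   0  -1   0   1  31  37  36  37  42  32  35  38  34  34  35  35   0   1
206   2   2   0   2  -1  36  36  37  37  31  -3  -1  33  36  36  36  36  32  37   2
207  -2  -3   1  -1  38  34  36  35  32  25   2   0   1  34  36  35  34  34   3   2
208   2   1  -2  -1  37  37  34  37  36   0   4   2  -1  32  35  37  36  -1   0  -1
209  -1   0 1025  32  37  34  32  36  39  34  -1   0   0  35  38  33   5  -1  -2   0
210  -2   0  -2   2  32  37  36  38  38  39  34  39  33  37  35   0  -1  -1   0  -2
211   1  -1   0  36  33  37  37  37  37  35  36  35  36  39  35   0   0   0   1   1
```

Emit:
step_arm([
  [0, -0.35, 0.3],
  [0, -0.8, 0.05],
  [0, -1.2, -0.15],
  [0, -1.2, -0.15],
], roll=[0, 0, 0, 0])

```text
time: 12.85
position: [0.5382, -0.1462, 0.1583]
orientation: [0.492, 0.512, -0.508, -0.488]
wrist_force: [2.9, -1.3, -7.8]
finger_gap: 0.013
```

```bash
python3 -c "
from h import *
state(14)"
```

```text
t 12.85 [ 0.5382 -0.1462  0.1583] F [ 2.9 -1.3 -7.8] M [-0.19 -0.19 -0.03] gap 0.013
-31/14 -32/13 -33/13 -33/12 -32/11 -30/8 -30/7 -30/6 -28/4 -28/3 -26/0 -25/-1 -24/-2 -22/-5 -22/-6 -21/-8 -19/-11 -18/-13 -17/-15 -15/-17 -11/-22 12/-42 -4/-30
-29/13 -30/13 -31/12 -33/12 -32/11 -31/9 -30/7 -29/5 -29/4 -27/2 -26/0 -25/-1 -25/-2 -23/-4 -23/-6 -20/-9 -20/-10 -17/-13 -17/-14 -16/-17 -10/-23 12/-42 -3/-30
TCP board [19.   3.2 34.4]
196   2   2   2   2  49  45   2  -2  59   1  -2  -3   4   1   0   1   0   2  -2   0
197   2  -2   0   0   0   1  58  55  -2  48   4   1   1   1   0  -4   0  -3   1   1
198   0   0   2  -6   1  53   0  -1  58  56   2   1   0   2   2   0   0  -1   0   0
199   3   0   3   0   0   0  54  50   0  47  -3  -1   0   0   0   0   0   0   1   0
200  -2   0   3   3   0   3   1  51  52  52  38   1  -1   0   3   1   3  -1  -1   0
201   4  -2   0   0   4   0   2  51  50  50  53  37  36   0   0   0  -2   4  -1   0
202   1   3  -3   2   0   0   1   2   3  35  52  52  37  39  -1   0  -2   0   0   0
203   0   2   2   4   1   4   2   0  37  36  35  50  36  35  35   0  -4  -3   1   4
204  -1  -1   0  -1   2   0  -1  38  34  34  35  49  50  35  37  36   0   1   0  -1
205  -1   2   0   3   1  -2  34  33  35  34  43  41  35  35  34  34  33  39   0   1
206   3   1  -1   0   3  37  35  35  35  30   0   0  31  32  39  34  34  34  36 1025
207   1   0   1   1  34  36  37  36  35   0   0  -3   0  35  38  36  37  36   2   0
208   0   0  -1   0  38  37  33  35  33   0   1   3   3  33  33  37  33   0  -1   0
209   1   1   0  29  34  36  37  37  35  33   0   2   0  39  34  40  -1   1   1  -1
210   4   0  -3   2  37  36  39  35  36  34  34  35  34  35  35   1   2   2  -2   0
211   0  -2 1025  34  35  35  39  36  36  37  36  40  36  35  37  -3  -1   3  -1   1
```

Emit:
step_arm([
  [0, 0.35, 0.2],
  [0, 0.69, 0.4],
  [0, 0.69, 0.4],
  [0, 0.3, 0.3],
  [0, -0.1, 0.17],
  [0, -0.68, 0.18],
  [0, -0.68, 0.18],
], roll=[0, 0, 0, 0, 0, 0, 0])

```text
time: 13.65
position: [0.5359, -0.1463, 0.1651]
orientation: [0.492, 0.512, -0.508, -0.488]
wrist_force: [4.5, 0.0, -9.1]
finger_gap: 0.0136
```

```bash
python3 -c "
from h import *
state(15)"
```

```text
t 13.65 [ 0.5359 -0.1463  0.1651] F [ 4.5  0.  -9.1] M [-0.27 -0.28 -0.12] gap 0.0136
-28/12 -30/12 -32/12 -33/12 -32/10 -33/10 -31/8 -29/5 -29/4 -29/3 -26/0 -25/-1 -24/-3 -22/-5 -20/-8 -20/-9 -18/-12 -15/-15 -15/-17 -10/-22 0/-31 -1/-31 -1/-32
-30/13 -30/12 -32/12 -32/12 -33/11 -33/10 -31/8 -30/6 -29/4 -28/3 -27/0 -25/-1 -23/-3 -23/-5 -21/-7 -18/-11 -17/-12 -16/-15 -14/-17 -8/-23 17/-44 -1/-31 -1/-32
TCP board [24.4  3.3 39.2]
196   0  -1  -1   0  45   0   3   1   1  -2  -4   5   0  -2   0   2  -2   2   0  -1
197  -1   0   2   1   2   1   2  55  54   3   1   0  -1  -4   0   1   0   0   0   2
198  -1  -2   3   1   0  50  54   0  58  52  -1  -1   0   0  -3  -3   3   0   1   0
199   0   4   2   3   0   1   0  54  -1  43   0   0  -3   0   2   0  -2   0   3  -2
200   1  -1   1   0   0   4  51   0  47   2  36   4  -2   1  -1  -1   2   0   0  -1
201   0   1   1   0   0   0  -4  49  51  46  34  33  40   7  -2   0  -1   0   2  -2
202   0   2   0   1   2   1   5   0   0  45  53  38  39  37   7   3   2   0   0  -1
203   1   0   0   0  -2   1   2   0  39  37  47  51  37  36  36  -1   0   1   0   0
204   3   2   0   1   0   0  -1  36  35  33  36  50  48  36  36  35   0   0   1   0
205   0  -2   3   1   0   0  39  35  36  38  43  44  32  34  38  36  33  35   1   1
206   0  -1   2  -2   0  35  35  38  36  33  -1   3  31  38  32  38  37  37  35  -2
207  -1   0  -3   0  37  37  38  38  36  -2   1   0  -3  32  39  37  37  36   0   2
208   0   0   0   1  38  36  38  39  34  -1   2   2   0  38  36  35  37   0  -1   1
209   1  -1   2  27  32  34  37  35  36  38  -1   4   0  38  37  37   0   0   2   0
210   3   1   1   3  34  41  37  36  36  36  33  34  34  36  33  -1   1  -1   1   0
211  -1  -1   0  35  35  34  37  39  32  32  37  41  36  37  37   2   0   0  -1   2
```

View pics/w15.png

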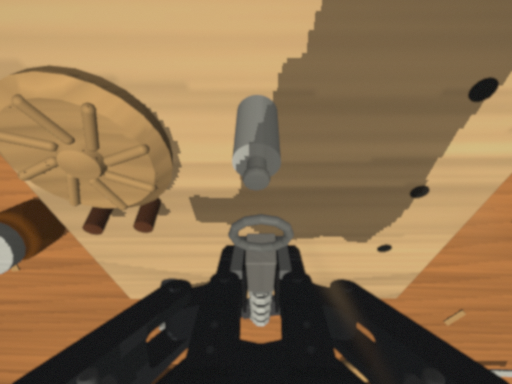

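Emit:
step_arm([
  [0, -0.3, 0.5],
  [-0.05, -0.6, 1.0],
  [-0.1, -0.9, 1.56],
  [-0.1, -1.2, 2.08],
  [-0.1, -1.2, 2.08],
], roll=[0, 0, 0, 0, 0], grip_force=30)

```text
time: 14.25
position: [0.5155, -0.1479, 0.1772]
orientation: [0.492, 0.513, -0.508, -0.487]
wrist_force: [7.2, -0.1, -10.4]
finger_gap: 0.0134
```

```bash
python3 -c "
from h import *
state(16)
im=cv2.imread('pics/w16.png')[160:330,190:330]; cv2.imwrite('pics/w16c.png',cv2.resize(im,None,fx=4,fy=4,interpolation=cv2.INTER_CUBIC)[:600])
"
```

```text
t 14.25 [ 0.5155 -0.1479  0.1772] F [  7.2  -0.1 -10.4] M [ 0.07 -1.14 -0.01] gap 0.0134
-30/13 -31/12 -32/12 -33/12 -33/11 -32/9 -31/7 -30/5 -30/4 -28/2 -27/0 -25/-1 -24/-3 -22/-6 -21/-8 -20/-10 -18/-12 -17/-15 -15/-17 -9/-23 1/-36
-30/13 -31/12 -31/11 -32/11 -33/10 -34/10 -32/8 -31/6 -30/4 -28/2 -26/0 -25/-1 -25/-3 -22/-6 -21/-8 -20/-10 -20/-11 -15/-16 -13/-18 -10/-22 25/-53 3/-37
TCP board [48.2  4.  39.4]
196  -1   4   0   2   1   6   1  -2   0   5  -2   2   2   3   0   2  -2   2  -3   0
197   2  -3   2   2   3   3  -2  52  54  -6   3   2   1   0   2   1   3   5   1   0
198   1  -3   2   0   0  52  52   4  53  53   0  -2   0   0   0   0  -1  -2   0   0
199  -3  -2  -2  -3   0  -1  51  55  -1  45   1   5   1   0   0   0   0   0   0  -4
200   0   2   0   3   0   1  42   0  43   0  38  -1  -1   0   0  -2   3   0   0   4
201   0   2   0   2  -1  -1  48  51  52  46  38  37  37   1   0   0   0   1  -1  -1
202   0   2   1   0   0  -1   0  -1   0  50  46  33  35  36   5  -1   1   0  -1   0
203  -3   0  -2   2   2   0   1  -1  37  35  50  49  33  35  36   0   1   0   0   2
204   0   0   1   0   2  -3   1  38  37  36  34  49  35  37  38  37   3   0   1   0
205   0   0   2   0   4   0  35  39  37  38  44  44  35  37  36  38  35  36   5   0
206   0   1   0   0   0  38  40  37  36  33  -3  -1  32  37  35  36  36  37  36   0
207   3  -3   0  -2  37  38  37  37  34  -1   0   2   0  33  34  33  35  33  -3  -2
208   0  -2   0  -1  35  36  36  33  37   0   0   3   0  35  37  38  35   0   1   1
209   2   2   3  28  37  36  34  37  34  38  -3  -4   3  36  38  36   3   0   3   2
210  -2   0   0  -3 1025  35  37  33  36  36  37  35  31  36  33   1   1   2   1   2
211   3   1   1  35  35  38  38  36  37  38  35  35  39  36  33   1   1   0   1   2
```

View pics/w16c.png

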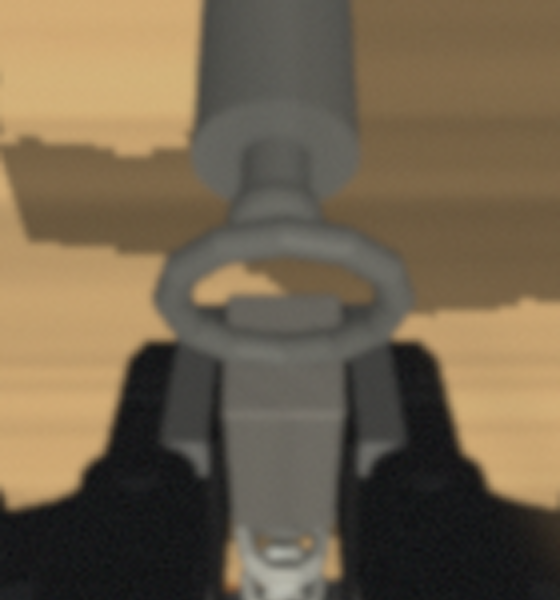

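```bash
cat >> h.py <<'E'
def ring(fn):
    X,ok,z=cloud(fn); q=X-HB; B=np.stack([q@XB*1e3-103,q@YB*1e3+.5,q@nb*1e3+36],-1)
    o=get_obs(); T=(X-o['position'])@Rn.from_quat(o['orientation']).as_matrix()*1e3
    m=ok&(T[...,1]<-20)&(T[...,2]>17)&(np.abs(T[...,0])<16)&(T[...,2]<50)&(T[...,1]>-60)
    pts=B[m]; v,u=np.nonzero(m)
    # ring: project px
    top=pts; print('ring pts',len(pts),'x',pts[:,0].min(),pts[:,0].max(),'y',pts[:,1].min(),pts[:,1].max(),'z',np.percentile(pts[:,2],[5,50,95]))
    L=pts[pts[:,1]<np.median(pts[:,1])-9]; Rr=pts[pts[:,1]>np.median(pts[:,1])+9]; print('left',L.mean(0),'right',Rr.mean(0))
    m2=ok&(np.hypot(B[...,0]-88,B[...,1]-4)<7)&(B[...,2]>44)&(B[...,2]<49)
    if m2.sum(): print('head',m2.sum(),B[m2].mean(0),B[m2][:,:2].min(0),B[m2][:,:2].max(0))
E
python3 -c "
from h import *
ring('w16'); ring('w4') if 0 else None
X,ok,z=cloud('w4'); q=X-HB; B=np.stack([q@XB*1e3-103,q@YB*1e3+.5,q@nb*1e3+36],-1); m=ok&(np.hypot(B[...,0]-88,B[...,1]-4)<9)&(B[...,2]>44)&(B[...,2]<49); print(B[m].mean(0),B[m].min(0),B[m].max(0))
"
```

```text
ring pts 2032 x 74.03424327542427 102.74645115001147 y -10.532610361445933 17.032543695935978 z [35.86844059 55.70531099 58.44371725]
left [89.5502515  -7.30286654 57.35936402] right [89.57233047 14.4561655  57.37762893]
head 183 [91.20362179  4.26027786 46.23907455] [87.78466766 -0.98438219] [93.37719556  9.32771649]
[88.6439992   4.09787425 47.08160345] [82.91667579 -0.82900426 44.00664197] [92.87988519  9.20196499 48.74241863]
```

Emit:
step_arm([
  [-0.03, 0.4, 0.23],
  [-0.05, 0.8, 0.46],
  [-0.05, 1.2, 0.7],
  [-0.05, 1.47, 0.85],
  [-0.05, 1.47, 0.85],
  [-0.05, 1.47, 0.85],
], roll=[0, 0, 0, 0, 0, 0])

```text
time: 14.95
position: [0.5111, -0.1486, 0.1637]
orientation: [0.494, 0.515, -0.506, -0.485]
wrist_force: [9.9, 0.3, -4.9]
finger_gap: 0.0132
```

```bash
python3 -c "
from h import *
state(17); ring('w17')
im=cv2.imread('pics/w17.png')[130:330,190:330]; cv2.imwrite('pics/w17c.png',cv2.resize(im,None,fx=3,fy=3,interpolation=cv2.INTER_CUBIC)[:600])
"
```

```text
t 14.95 [ 0.5111 -0.1486  0.1637] F [ 9.9  0.3 -4.9] M [ 0.1  -2.38  0.02] gap 0.0132
-30/13 -30/12 -31/12 -32/11 -32/10 -31/8 -31/8 -30/6 -30/4 -28/2 -26/0 -26/0 -24/-3 -23/-4 -23/-6 -21/-8 -19/-11 -18/-13 -17/-15 -16/-17 -10/-23 9/-40
-30/13 -31/13 -32/12 -32/11 -32/10 -31/8 -31/8 -30/5 -28/3 -27/2 -26/0 -25/-1 -24/-3 -23/-5 -23/-6 -22/-8 -20/-10 -18/-13 -17/-15 -16/-17 -10/-23 -11/-24
TCP board [45.2  4.5 25.5]
196   1  38  39  -1   0   1   0   1   3   0   0   1   0  -1   0  -3   2   5  -3   1
197   0  -1  -2   3   1   3   4  51  -1   2   0   1   3   1   2  -1   0   0   0  -3
198   0   0   0   1   1  49  47  44   0  -1   0   2   2  -4   0  -1   0   0  -2   0
199   0   0   3   1  44   1  52  52  43   3   1   2   2   2   0   0  -1   0   1   2
200   0   1   0   0   1  44  35   0  36   1  36   2   3   0   0   0   0   1   3   0
201   4   2   3   0   1  -2  46  43  44  34  33  37  35   0   0  -1   2   1   0   2
202  -3   1   0   1  -2   4  42   0  44  44  37  35  36  35   2  -2   1   1  -1   5
203  -1   0   3   4   0  -2   1  -1  33  46  42  38  37  35  38   1  -1  -2   1   0
204   1   
[... 279 characters left out ...]
 36   0   0   0  -1  30  36  38  38  35   2   3
208   0  -1   1   0  36  34  36  32  35   0   1  -1   1  35  36  37  37   0   1   1
209   2   4   3  31  34  33  35  35  36  34   2   0  -3  35  38  35   2   0   0  -1
210  -1   1  -2   1  37  40  37  34  38  36  38  33  32  40  37   0   1  -2   1   0
211   2   0   2  38  39  36  36  38  36  35  33  36  33  34  34   0  -2   0  -1  -1
ring pts 3260 x 70.60300969153079 99.15736751589972 y -9.770804508372755 17.24334653609628 z [21.03497282 38.45641155 47.09423993]
left [86.82101737 -6.86914617 40.19913844] right [87.34222442 14.48309129 39.03285122]
head 415 [89.31889688  4.23958716 46.59748544] [81.52971479 -0.96273279] [93.49008279  9.72078506]
```

View pics/w17c.png

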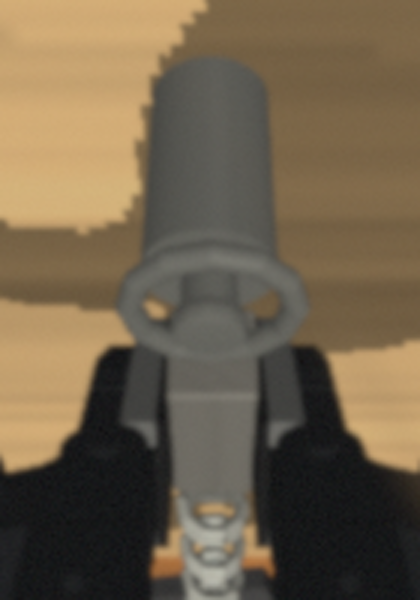

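Emit:
step_arm([
  [0, 0.1, -0.15],
  [0, 0.2, -0.3],
  [0, 0.2, -0.3],
], roll=[0, 0, 0])

```text
time: 15.35
position: [0.5144, -0.1486, 0.1626]
orientation: [0.494, 0.515, -0.506, -0.484]
wrist_force: [1.5, -0.3, -0.0]
finger_gap: 0.0136
```

```bash
python3 -c "
from h import *
state(18); ring('w18')
im=cv2.imread('pics/w18.png')[130:330,190:330]; cv2.imwrite('pics/w18c.png',cv2.resize(im,None,fx=3,fy=3,interpolation=cv2.INTER_CUBIC)[:600])
" | grep -v '^[12][0-9][0-9] '
```

```text
t 15.35 [ 0.5144 -0.1486  0.1626] F [ 1.5 -0.3 -0. ] M [ 0.01 -0.7   0.03] gap 0.0136
-29/13 -30/12 -31/12 -32/11 -31/10 -32/10 -31/8 -29/5 -29/4 -26/1 -25/0 -26/0 -24/-3 -23/-4 -21/-7 -21/-8 -19/-11 -19/-12 -17/-15 -15/-17 -11/-22
-29/13 -31/13 -32/12 -32/11 -33/11 -31/9 -30/7 -30/6 -29/4 -29/3 -26/0 -24/-1 -24/-3 -22/-5 -21/-7 -21/-8 -19/-11 -18/-13 -17/-15 -16/-17 -11/-22
TCP board [41.8  4.6 26.2]
ring pts 3431 x 67.52582619677673 98.45917743374889 y -9.616160143629731 17.836827078030183 z [22.09627574 36.67266697 47.01423372]
left [84.03083137 -6.65114597 40.04696727] right [84.64865973 14.56872497 39.34299883]
head 433 [89.22806413  4.21320018 46.54629066] [82.45396389 -1.14115569] [93.72317253  9.71028995]
```

View pics/w18c.png

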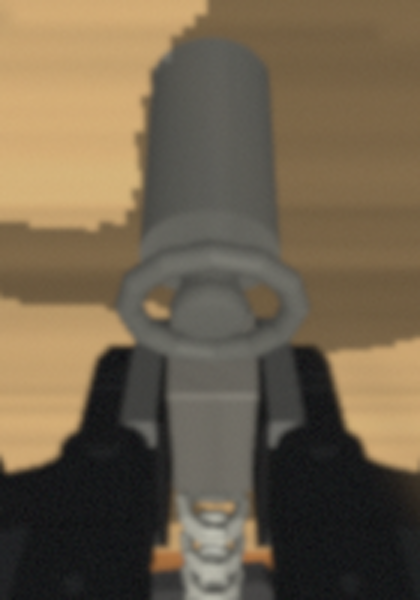

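Emit:
step_arm([
  [0, 0, 0],
  [0, 0, 0],
  [0, 0, 0],
  [0, 0, 0],
  [0, 0, 0],
], roll=[0, 0, 0, 0, 0], grip=0.42)

```text
time: 15.95
position: [0.5141, -0.1486, 0.1622]
orientation: [0.494, 0.515, -0.506, -0.484]
wrist_force: [-0.6, -0.4, 1.2]
finger_gap: 0.0356
```

```bash
python3 -c "
from h import *
state(19); ring('w19')
im=cv2.imread('pics/w19.png')[130:330,190:330]; cv2.imwrite('pics/w19c.png',cv2.resize(im,None,fx=3,fy=3,interpolation=cv2.INTER_CUBIC)[:600])
" | grep -v '^[12][0-9][0-9] '
```

```text
t 15.95 [ 0.5141 -0.1486  0.1622] F [-0.6 -0.4  1.2] M [-0.06  0.02 -0.  ] gap 0.0356
-31/13 -30/12 -32/12 -32/11 -33/11 -32/9 -31/7 -30/5 -29/4 -28/2 -27/0 -26/0 -26/-2 -24/-4 -22/-7 -22/-8 -21/-10 -20/-12 -19/-14 -17/-17 -17/-18 -13/-23
-30/13 -31/12 -32/12 -33/11 -32/9 -31/7 -30/6 -29/4 -29/3 -27/0 -28/0 -25/-2 -25/-4 -23/-6 -23/-8 -21/-10 -20/-12 -18/-14 -17/-17 -16/-19 -11/-24
TCP board [41.9  4.6 25.7]
ring pts 3444 x 66.97812906501923 98.46496004290489 y -9.630280071033638 17.802810341738684 z [21.80242422 36.7692998  47.11342913]
left [83.99752834 -6.61957887 40.26820016] right [84.51577186 14.60808942 39.43897038]
head 437 [89.20727957  4.20074377 46.66905031] [81.57225979 -1.21256872] [93.28926555  9.72563138]
```

View pics/w19c.png

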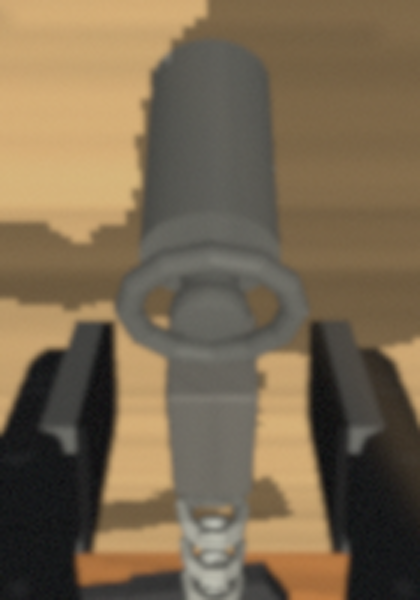

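Released with the eye still under the head and the spring unmoved. I'm retreating straight up and will check again from there.

Emit:
step_arm([
  [0, -1, 0],
  [0, -3, 0],
  [0, -6, 0],
  [0, -10, 0],
  [0, -13, 0],
  [0, -13, 0],
  [0, -13, 0],
], roll=[0, 0, 0, 0, 0, 0, 0])

```text
time: 16.75
position: [0.5119, -0.1485, 0.2934]
orientation: [0.495, 0.515, -0.506, -0.484]
wrist_force: [-0.7, -0.1, -0.2]
finger_gap: 0.0356
```

```bash
python3 -c "
from h import *
o=get_obs(); print(o['time'],o['position'],o['wrist_force'])
snap('scene','s20'); snap('wrist','w20')
for c in ('wrist','scene'):
  for q in ('eye','post_seat','hook_tip','swing_hole'):
    for r in mark_of(c,q)[:1]:
      d=np.array(r['at'])-HB; print(c,q,np.round([d@XB*1e3-103,d@YB*1e3+.5,d@nb*1e3+36],1),round(r['conf'],2))
im=cv2.imread('pics/s20.png')[140:235,190:280]; cv2.imwrite('pics/s20c.png',cv2.resize(im,None,fx=6,fy=6,interpolation=cv2.INTER_CUBIC))
"
```

```text
16.75 [ 0.51192117 -0.14845582  0.2933643 ] [-0.70671351 -0.06866207 -0.16553738]
wrist eye [80.9  2.9 38.5] 0.59
wrist post_seat [84.6  5.8 36.6] 0.84
wrist hook_tip [-76.7   2.8  16.3] 0.54
wrist swing_hole [-82.1   3.   35.2] 0.91
scene eye [81.6  3.3 34.3] 0.62
scene post_seat [85.6  7.  36.7] 0.82
scene hook_tip [82.8  2.7 35.8] 0.62
scene swing_hole [-83.6   5.6  36.3] 0.84
```

View pics/s20c.png

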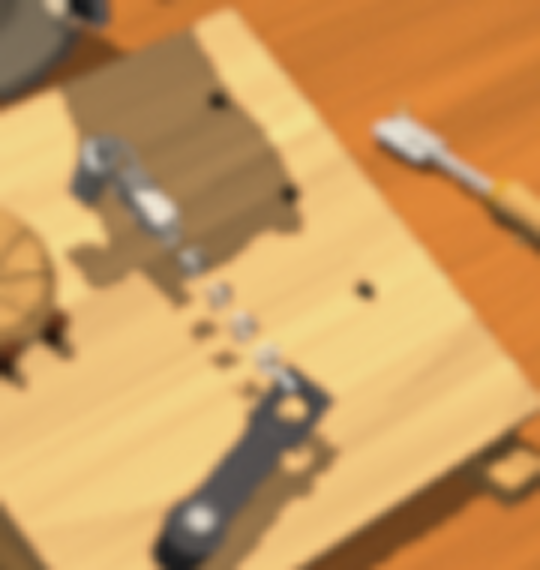

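View pics/w20.png

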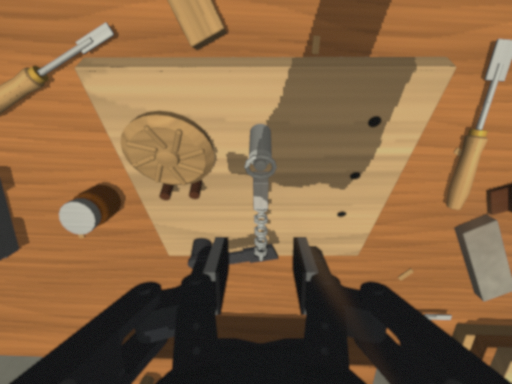

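```bash
python3 -c "
from h import *
X,ok,z=cloud('w20'); q=X-HB; B=np.stack([q@XB*1e3-103,q@YB*1e3+.5,q@nb*1e3+36],-1)
for a,b in [(34,42),(44,52),(54,66),(67,72),(72,80),(80,86),(86,92),(92,98)]:
    m=ok&(B[...,0]>a)&(B[...,0]<b)&(np.abs(B[...,1]-4)<16)&(B[...,2]>30)&(B[...,2]<70); s=B[m]; print(a,b,len(s),np.percentile(s[:,2],[10,50,90]).round(1),np.percentile(s[:,1],[2,50,98]).round(1))
print(get_obs()['time'])
im=cv2.imread('pics/w20.png')[115:215,215:305]; cv2.imwrite('pics/w20c.png',cv2.resize(im,None,fx=6,fy=6,interpolation=cv2.INTER_CUBIC))
"
```

```text
34 42 75 [48.3 48.8 49.5] [-2.6  4.2 10. ]
44 52 83 [48.1 48.6 49.2] [-2.4  4.2 10.7]
54 66 143 [47.7 48.4 49. ] [-3.1  4.1 10.5]
67 72 195 [35.  42.6 48.1] [-3.   4.1 10.4]
72 80 87 [40.1 41.6 42.6] [-8.4  9.4 16.3]
80 86 100 [35.5 41.3 46.7] [-9.7  3.2 17. ]
86 92 212 [35.5 41.6 46.9] [-6.9  4.1 15.1]
92 98 227 [31.7 35.7 41.5] [-3.6  4.1 11.8]
17.25
```

View pics/w20c.png

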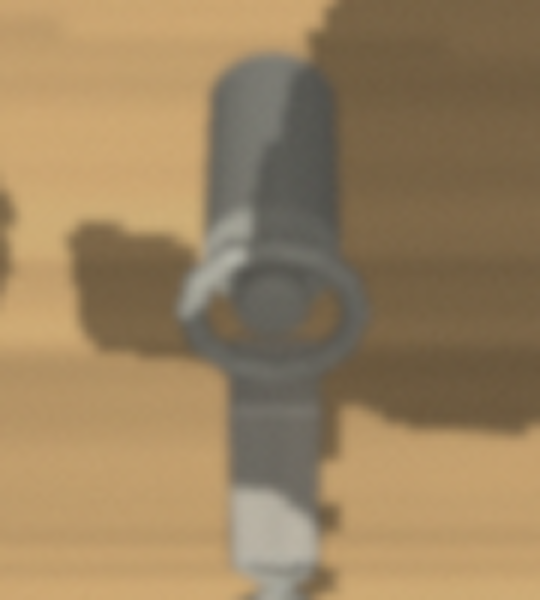

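```bash
python3 -c "
from h import *
print(hand_in(), get_obs()['time'])"
```

```text
the job is handed in; nothing more can be done
the job is handed in; nothing more can be done
```

The spring is fitted, and I handed the job in at about 17 s of the 45 s allowed. Every judged condition I could measure was met; the spring's speed I judged only from its holding still.

**What I did**
- I gripped the plug in the cradle.
- I tipped the spring about 27° in the jaws, using its eye under the post's head, because the tool can't tilt.
- I lowered the hook through the arm's hole and stretched the spring up the slope, which drew the arm to its stop.
- On the first stretch the hook leg rose to about 12 mm below the arm's top face, right at the limit. I lowered it again and let the spring pivot in a lighter grip.
- I dropped the eye over the post, let the post take the pull, opened the jaws and moved straight up, 13 cm clear.

**Last checks, after letting go**

| Check | Measured | Allowed |
|---|---|---|
| Eye along the slope, from the post axis | about 6 mm down the slope | 9 mm |
| Eye across the slope, from the post axis | within 1–2 mm | 9 mm |
| Eye height, from the seat | about 1.5 mm above | 5 mm |
| Hook tip below the arm's top face | about 20 mm | 12–40 mm |
| Hook tip up the slope, from the hole centre | about 6 mm | 14 mm down to 16 mm up |
| Swing arm's hole | at board (-83, 4) mm, the upper stop | arm above 0.26 rad |

The spring did not shift when the jaws opened, and the wrist force was near zero afterwards.

**Readings that disagreed**
- The scene camera's network placed the hook tip at the post, a false hit I ignored. It also put the eye about 4 mm lower than the wrist depth did.
- Both networks put the post seat 2–3 mm from where the wrist depth did.
- I made no separate final measurement of the gouges, mallet, stone and jar. Nothing I did came near them, and those visible in the last pictures looked unmoved.

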